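Slide the top tube block off its stack into the reader bay

TASK

Lift the roll of tape off the stack of tube blocks and lay it flat on the worktop without dropping it. Then slide the top block sideways off the stack, straight into the open bay of the reader beside it, until its long sides are flush with the two open faces of the bay. Leave the other two blocks stacked where they are and do not disturb the beaker, the bottle or the timer.

Things in the scene. Friction and masses are not known exactly. Their poses are not given: they have to be found in the camera images.
- reader: White bench reader, fixed: upright box 136 mm (own x) by 66 mm (own y) by 195 mm high, vertical faces; a low bay runs right through its foot along own y, open on both y faces. Origin on the worktop under the bay centre; own x points ahead of the robot, slightly to its right; small screen on the -x side. The stack stands before one y face (either), 5 to 20 mm off, long sides roughly parallel to it.
- bay (a point): Centre of the bay floor, axes as the reader. Floor 50.5 mm above the worktop, roof 86 mm; 118 mm wide in own x between the corner posts; 66 mm long in own y, just the short width of a block, so that a block in place is flush with both faces. There is no stop: a block pushed too far comes out behind.
- block_3_c (a point): Centre of the top tube block. The three blocks are alike: orange, with rows of dark holes, 66 mm (own x) by 104 mm (own y) by 26 mm high, about 0.12 kg, lying loose on one another, slightly askew. The top one spans 52 to 78 mm above the worktop (1.5 mm lower once on the bay floor).
- block_2_c (a point): Centre of the middle block of the stack (spans 26 to 52 mm above the worktop); must stay where it is.
- block_1_c (a point): Centre of the bottom block of the stack (0 to 26 mm); must stay where it is.
- tape_c (a point): Centre of a white roll of tape lying flat on the top block: ring 53 mm outside diameter, 19 mm high, 0.05 kg, axis z. On the worktop its centre is 9.5 mm up.
- beaker: Clear beaker, 67 mm across, 83 mm high, standing before the other open face of the reader. Origin at the centre of its foot. Bystander.
- bottle: White reagent bottle with a cap, 60 mm across, 105 mm high. Origin at the centre of its foot. Bystander.
- tank_corner (a point): Upper front left corner of the clear, open gel tank behind the work, fixed, 86 mm high; from here it reaches 350 mm away from the robot and 258 mm to the right; other tanks and instruments stand farther right, some up to 60 mm nearer.
- rack_corner (a point): Near right corner (on the worktop) of a box drawn round the clear tube racks, fixed, 112 mm high; from here they reach away from the robot and to the left.
- timer: Flat white timer, 64 by 66 by 19 mm, lying on the worktop near its front edge. Origin at the centre of its underside. Bystander.

How it is judged (in metres and radians):
On the way:
1. the roll of tape lies flat on the worktop, released (height (world z) of tape_c below 0.014 m and angle between tape_c's own z axis and vertical below 0.1 rad and linear speed of tape below 0.03 m/s and contact force between the fingers and tape below 0.1 N), for 0.2 s.
At the end, for the whole second after the job is handed in: Top block on the bay floor, long sides flush with both bay faces (6 mm) and square (0.08 rad); tape flat on the worktop; other two blocks within 12 mm of where they stood, beaker, bottle and timer within 20 mm; all at rest (height (world z) of tape_c below 0.014 m and angle between tape_c's own z axis and vertical below 0.1 rad and y of block_3_c in the frame of bay between -0.006 and 0.006 m and x of block_3_c in the frame of bay between -0.01 and 0.01 m and z of block_3_c in the frame of bay between 0.008 and 0.018 m and angle between the x axis of block_3_c and the y axis of reader, either way round below 0.08 rad and linear speed of each of block_3, tape below 0.02 m/s and distance of each of block_1_c, block_2_c from where it was at the start of the episode below 0.012 m and distance of each of beaker, bottle, timer from where it was at the start of the episode below 0.02 m); the robot touches nothing.
It fails at once if the middle or bottom block was shifted by more than 12 mm (distance of any of block_1_c, block_2_c from where it was at the start of the episode above 0.012 m).
It fails at once if beaker, bottle or timer was shifted by more than 20 mm (distance of any of beaker, bottle, timer from where it was at the start of the episode above 0.02 m).
It fails at once if the top block was lifted off the stack by more than 15 mm instead of being slid (height (world z) of block_3_c above 0.08 m).
It fails at once if the top block fell off the stack or tipped over (height (world z) of block_3_c below 0.055 m or angle between block_3_c's own z axis and vertical above 0.3 rad).
It fails at once if the tape was dropped or knocked off (over 1 m/s) (linear speed of tape above 1 m/s).
It also fails if it takes over 67 s, if anything falls off the work surface, if the arm or the gripper's body presses on something with over 40 N, if the wrist force passes 120 N, or if a joint passes its speed limit or range.

ROBOT

A 7-joint arm with a two-finger parallel gripper is mounted at the origin on a cart in front of the work surface, level with it; the furniture and walls round the work are solid. World frame = base frame: x ahead of the robot, y to its left, z up, the work surface at z = 0. Lengths are in mm, angles in rad, forces in N, time in s.
With the tool pointing down it reaches from about 400 to 875 mm from the base axis. Payload 4.4 kg.
Tool frame: the origin (TCP) lies at the very end of the fingers, on their centre line; the grasp point (between the pads) lies 19 mm behind it; z points along the fingers, x is the direction in which the jaws open and shut, and the axes are right-handed (so a half turn about z gives the same grasp; the last joint's range is limited). The gripper opens to 85 mm and grips with 20 to 120 N. Pads are 22 mm wide; open, the fingers measure 114 mm over their backs; the gripper's body (76 mm by 85 mm) begins 54 mm behind the grasp point. The pads swing forward as they close: fully open they stand 13 mm farther back than shut.
Start: joints at [1.106, 0.628, 0.038, 1.517, -0.027, 0.996, -0.02], TCP at [252.431, -598.996, 231.313] pointing down, gripper open.
Joint ranges: [-3.06, 3.06], [-0.37, 2.12], [-1.25, 1.32], [0.18, 2.47], [-1.1, 4.24], [0.23, 1.98], [-2.94, 2.94]. Speed limits (rad/s): [2.57, 2.57, 3.14, 3.14, 3.14, 3.14, 3.14].

INTERFACE

Orientations are given as [roll, pitch, yaw] about the fixed x, y, z axes, in that order (R = Rz(yaw) Ry(pitch) Rx(roll)).
In Python, from cell import telemetry, get_image, get_calibration, ctrl gives the robot as it stands. The module is installed in compiled form; this text tells all that it offers.
- The arm moves only by the tool arm_command, never from a script. Its arguments are lists of equal length, an entry for each row: "rot": the turn, a rotation vector about the world's x, y, z in degrees, a list of three; "slide": the shift along the world's x, y, z in mm, a list of three; "gripper": the finger opening in mm, from 0 to 85.4. A call has 1 to 5 rows; each row shifts and turns the pose as measured when the row begins; what a row does not reach is not made up. A row lasts 1/12 s, in which the tool goes at most 41.7 mm and 7.16 degrees, less where a joint would pass 70% of its speed; a pose out of reach is approached as far as the arm can. A call with a gripper value outside its range is refused whole. The fingers move at their own pace and stop on an object; the grip force is fixed at half the most. Time passes only in rows, so rows that do not move let the fingers close. It gives the time, the measured TCP pose, the force and the opening at its end, in the units of the state.
- telemetry.read_state(): the state, without advancing time (a new reading comes with each control period).
- get_image(name): name is "side" or "top" or "wrist"; returns (picture, depth): 400x640x3 uint8, red, green, blue; 400x640 float32, mm along the optical axis (not along the pixel's ray), 0 where there is no reading.
- get_calibration(name): a dict with "fx", "fy", "cx", "cy" (pixels), "xyz" and "attitude" of the camera in the world. Camera axes: x right, y up, looking along -z (the intrinsics and any distortion apply to the point x, -y, -z); pixel columns grow to the right and rows downward; lengths in mm; the calibration is good to about 2 mm. The wrist camera is an equidistant fisheye: a pixel r from the principal point sees the ray r / f radians off the axis. A picture is of the moment at which its call begins: read the wrist's pose just before it. get_calibration takes no time and is no camera call; for the wrist camera it gives the pose at the moment of the call.
- ctrl.finish_job(): hands the job in, once; it reports no verdict.
The state is a dict: "clock": time; "qpos": joint angles; "qd": joint speeds; "tau": joint torques, N m; "eef_pos": TCP position; "tool_rot": TCP orientation; "force": force on the tool from outside, world axes, zero at the start; "torque": the same for the moment, N m; "width": finger opening in mm.
Only numpy, scipy, OpenCV 4.12 (cv2) and the standard library are available. Lean on these libraries where they do the work, as an engineer would, in place of code of your own. Each camera call takes 0.05 s, during which the arm holds its last target.

## Working session

There is one attempt and no reset: what is moved stays moved. The work goes in short steps, Python scripts to look and compute and a tool call to move; the robot and the scene stay as the last step left them, time stands still between calls to the robot, and variables do not carry over. Pictures are saved under pics/ and viewed, and the job is handed in when it is done.

Besides the shell and the picture viewer there is one more tool, called as name(argument=value, ...) on one line, values as JSON. arm_command: Moves the arm, as the interface text tells. Its arguments: {"type":"object","properties":{"rot":{"type":"array"},"slide":{"type":"array"},"gripper":{"type":"array"}},"required":["rot","slide","gripper"]}

```bash
mkdir -p pics
cat > h.py <<'E'
import numpy as np, cv2
from scipy.spatial.transform import Rotation as R
from cell import telemetry, get_image, get_calibration, ctrl
def snap(n,tag):
    c=get_calibration(n); im,d=get_image(n)
    cv2.imwrite(f'pics/{tag}.png',im[:,:,::-1]); np.savez(f'pics/{tag}.npz',d=d,im=im,c=np.array([c],dtype=object))
    return im,d,c
def load(tag):
    z=np.load(f'pics/{tag}.npz',allow_pickle=True); return z['im'],z['d'],z['c'][0]
def Rc(c):
    a=np.array(c['attitude'],float)
    return R.from_euler('xyz',a).as_matrix() if a.size==3 else a
def cloud(d,c):
    v,u=np.mgrid[0:d.shape[0],0:d.shape[1]]
    p=np.stack([(u-c['cx'])/c['fx']*d,-(v-c['cy'])/c['fy']*d,-d],-1)
    return p@Rc(c).T+np.array(c['xyz'])
def proj(P,c):
    q=(np.atleast_2d(P)-np.array(c['xyz']))@Rc(c)
    return np.stack([c['cx']+c['fx']*q[:,0]/-q[:,2],c['cy']-c['fy']*q[:,1]/-q[:,2]],-1)
E
python3 - <<'E'
from h import *
for n in('side','top','wrist'):
    im,d,c=snap(n,n+'0'); print(n,c)
print(telemetry.read_state())
E
```

```text
side {'fx': 402.366109709182, 'fy': 402.366109709182, 'cx': 319.33781492494063, 'cy': 197.97876659328298, 'xyz': array([1246.81213211,   50.33731216,  520.26288063]), 'attitude': array([1.03171778, 0.00623301, 1.4355867 ])}
top {'fx': 428.9840231056191, 'fy': 428.9840231056191, 'cx': 316.98296171360727, 'cy': 190.94366823043467, 'xyz': array([339.55958775, 143.64607188, 928.92752547]), 'attitude': array([ 0.18373159,  0.01186693, -1.57818989])}
wrist {'fx': 309.70691628693146, 'fy': 309.70691628693146, 'cx': 316.4290715858156, 'cy': 197.62729674949108, 'xyz': array([ 321.78472035, -569.92940139,  373.8080812 ]), 'attitude': array([-2.97375886e-01,  9.28127790e-05, -1.17015944e+00])}
{'clock': 0.15, 'qpos': array([ 1.10619621,  0.62916098,  0.03844109,  1.51809647, -0.02705053,
        0.99632259, -0.0200192 ]), 'qd': array([-0.00059278, -0.00254968,  0.00063003, -0.0024535 ,  0.00153774,
        0.00045047,  0.0007331 ]), 'tau': array([ 1.57624538e-03, -5.63803053e+01,  1.22774474e+00, -1.93652272e+01,
        1.11834976e-02,  7.42849399e-03,  4.35171148e-05]), 'eef_pos': array([ 252.27195823, -598.54558049,  230.59587719]), 'tool_rot': array([-3.14155385e+00,  1.47072647e-03, -1.17203601e+00]), 'force': array([-0.19407595, -0.42717528,  1.07187688]), 'torque': array([-0.07628073,  0.01372134, -0.02960946]), 'width': 85.67888189373572}
```

View pics/side0.png

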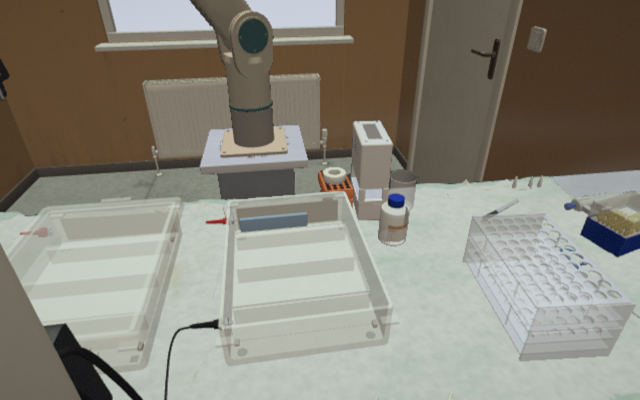

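View pics/top0.png

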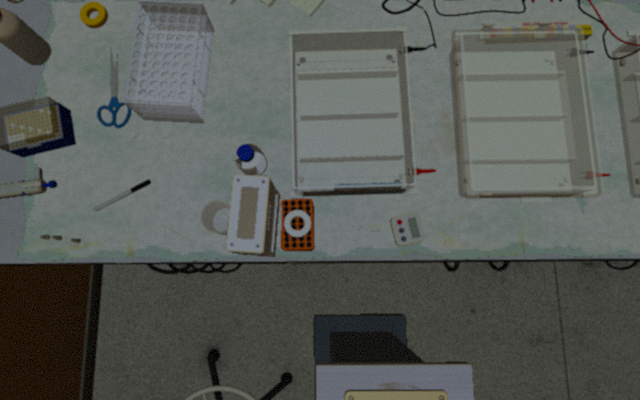

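View pics/wrist0.png

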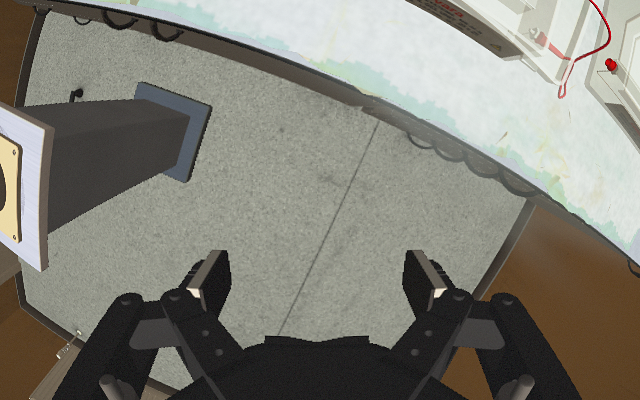

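The top view has world +x up and −y to the right. The reader is at about (252,215), the stack with the tape at (297,225), the bottle at (250,158), the beaker at (217,217) and the timer at (406,230). I'll measure next.

Run:
```python
from h import *
im,d,c=load('top0')
P=cloud(d,c)
cr=im[130:270,190:440]
cv2.imwrite('pics/top0c.png',cv2.resize(cr,None,fx=3.2,fy=3.2,interpolation=cv2.INTER_CUBIC)[:,:,::-1])
for n,(u,v) in dict(table=(350,230),tape_l=(288,223),tapehole=(297,223),blk=(285,245),blk2=(309,245),reader=(240,180),reader2=(265,190),timer=(400,240),beak=(217,217),cap=(244,153),tankc=(294,190),edge=(350,258)).items(): print(n,np.round(P[v,u],1),d[v,u])
im,d,c=load('side0')
cr=im[100:260,290:450]
cv2.imwrite('pics/side0c.png',cv2.resize(cr,None,fx=3.7,fy=3.7,interpolation=cv2.INTER_CUBIC)[:,:,::-1])
```

```text
table [425.2  82.9   4.3] 924.0241
tape_l [431.4 209.3  96.4] 835.9009
tapehole [433.  192.7  79.9] 852.27374
blk [389.7 216.2  80.9] 843.6292
blk2 [389.5 169.1  78.5] 845.4721
reader [496.6 285.9 196.2] 750.5539
reader2 [478.7 242.1 194. ] 748.9816
timer [401.9 -21.1  18.4] 904.85394
beak [455.7 370.7   6.1] 930.84595
cap [570.2 296.5 107.5] 851.2451
tankc [501.6 199.5  70.2] 874.4153
edge [365.7  83.9   0.8] 916.6133
```

View pics/top0c.png

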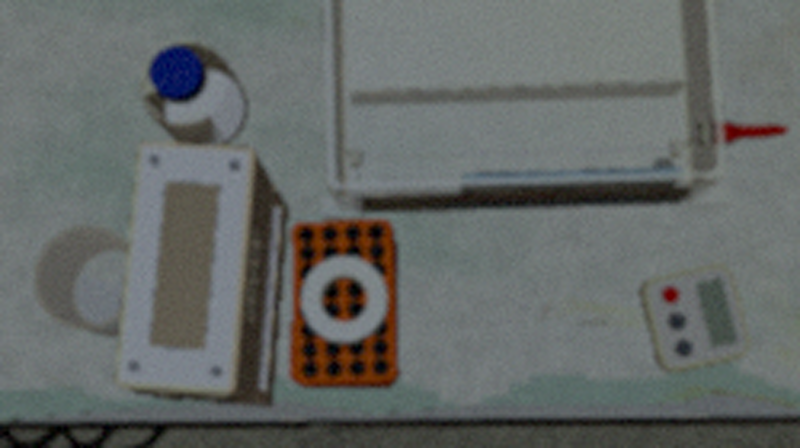

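View pics/side0c.png

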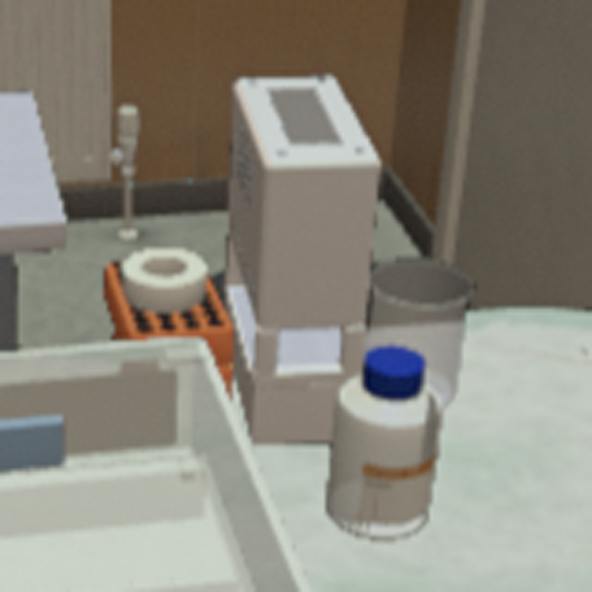

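```bash
cat >> h.py <<'E'
def hit(uv,c,z):
    uv=np.atleast_2d(np.array(uv,float))
    r=np.stack([(uv[:,0]-c['cx'])/c['fx'],-(uv[:,1]-c['cy'])/c['fy'],-np.ones(len(uv))],-1)@Rc(c).T
    o=np.array(c['xyz']); return o+r*((z-o[2])/r[:,2])[:,None]
E
python3 - <<'E'
from h import *
np.set_printoptions(suppress=True,precision=1)
im,d,c=load('top0')
f=lambda L:[(x/3.2+190-.3,y/3.2+130-.3) for x,y in L]
r=hit(f([(142,145),(253,150),(235,393),(120,388)]),c,195);print('reader corners',r)
print(np.linalg.norm(np.diff(r,axis=0),axis=1), r.mean(0), np.arctan2(*(r[0]-r[3])[[1,0]]),np.arctan2(*(r[1]-r[2])[[1,0]]))
hsv=cv2.cvtColor(im,cv2.COLOR_RGB2HSV)
m=((hsv[...,0]<14)&(hsv[...,1]>130)&(hsv[...,2]>60)).astype(np.uint8); m[:190]=0;m[255:]=0;m[:,:270]=0;m[:,325:]=0
pts=cv2.findNonZero(m); h=hit(pts[:,0],c,78)
rr=cv2.minAreaRect(h[:,:2].astype(np.float32)); print('block',rr, np.round(cv2.boxPoints(rr)))
# tape: bright
g=im.min(-1).astype(int); g2=((hsv[...,1]<60)&(hsv[...,2]>110)).astype(np.uint8); mm=np.zeros_like(g2); mm[205:242,282:313]=g2[205:242,282:313]
pp=cv2.findNonZero(mm); hh=hit(pp[:,0],c,97); (xy,rad)=cv2.minEnclosingCircle(hh[:,:2].astype(np.float32)); print('tape',xy,rad,hh.mean(0))
print('timer',hit(f([(650,283),(735,265),(748,350),(665,370)]),c,19))
E
```

```text
reader corners [[505.9 296.8 195. ]
 [502.5 235.7 195. ]
 [370.6 243.5 195. ]
 [373.7 304.8 195. ]]
[ 61.1 132.1  61.3] [438.2 270.2 195. ] -0.06056697607632319 -0.059266023443904456
block ((430.7795715332031, 193.1345672607422), (64.27899932861328, 101.85152435302734), 89.673583984375) [[380. 161.]
 [482. 161.]
 [482. 225.]
 [380. 226.]]
tape (431.4378356933594, 191.51683044433594) 25.84416389465332 [431.2 191.3  97. ]
timer [[448.3  -7.8  19. ]
 [459.9 -64.7  19. ]
 [403.4 -70.4  19. ]
 [390.8 -15.3  19. ]]
```

arm_command(rot=[[0,0,7],[0,0,7],[0,0,7],[0,0,7],[0,0,7]], slide=[[20,34,10],[20,34,10],[20,34,10],[20,34,10],[20,34,10]], gripper=[85,85,85,85,85])

```text
clock: 0.57
eef_pos: [343.6, -429.9, 276.5]
tool_rot: [3.133, 0.007, -0.557]
force: [0.4, -0.7, 0.4]
width: 84.7
```

arm_command(rot=[[0,0,7],[0,0,7],[0,0,7],[0,0,7],[0,0,1]], slide=[[14,36,10],[14,36,10],[14,36,10],[14,36,10],[14,36,10]], gripper=[85,85,85,85,85])

```text
clock: 0.98
eef_pos: [415.7, -241.1, 328.0]
tool_rot: [3.133, 0.008, -0.034]
force: [2.0, 0.0, -0.3]
width: 85.0
```

arm_command(rot=[[4,0,0],[4,0,0],[4,0,0],[4,0,0],[4,0,-1.5]], slide=[[3,40,0],[3,40,0],[3,40,0],[3,40,0],[3,40,0]], gripper=[85,85,85,85,85])

```text
clock: 1.4
eef_pos: [434.4, -33.7, 332.5]
tool_rot: [-2.791, 0.008, -0.044]
force: [0.3, -0.6, 0.0]
width: 85.1
```

arm_command(rot=[[0,0,0],[0,0,0],[0,0,0],[0,0,0],[0,0,0]], slide=[[0,40,-5],[0,35,-10],[0,30,-15],[0,15,-15],[0,0,0]], gripper=[85,85,85,85,85])

```text
clock: 1.82
eef_pos: [432.5, 95.1, 286.2]
tool_rot: [-2.785, 0.009, -0.043]
force: [0.0, 0.2, -0.5]
width: 85.2
```

Run:
```python
from h import *
im,d,c=snap('wrist','w1'); print(c); s=telemetry.read_state();print(s['eef_pos'],s['tool_rot'],s['qpos'])
```

```text
{'fx': 309.70691628693146, 'fy': 309.70691628693146, 'cx': 316.4290715858156, 'cy': 197.62729674949108, 'xyz': array([435.4045672 , 115.05549863, 446.65414289]), 'attitude': array([ 0.05755261,  0.00823894, -0.04142681])}
[433.26456324  93.96749149 287.16302153] [-2.78570178  0.00742819 -0.04438502] [ 0.42693102  0.30727773 -0.54931952  2.03531742 -0.26879566  0.8156962
  0.03879427]
```

View pics/w1.png

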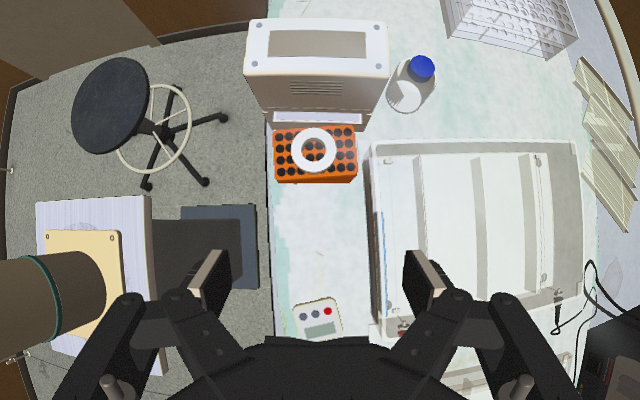

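The wrist view has right = +x and up = +y. The block is at (315,152) with the tape at (315,149). The reader face and bay are just above it, and the right end of the tank is well clear. I'll enlarge it.

```bash
cat >> h.py <<'E'
def wray(uv,c):
    uv=np.atleast_2d(np.array(uv,float)); x=uv[:,0]-c['cx'];y=uv[:,1]-c['cy'];r=np.hypot(x,y)+1e-9;t=r/c['fx']
    q=np.stack([np.sin(t)*x/r,-np.sin(t)*y/r,-np.cos(t)],-1); return q@Rc(c).T
def whit(uv,c,z):
    r=wray(uv,c);o=np.array(c['xyz']); return o+r*((z-o[2])/r[:,2])[:,None]
def wproj(P,c):
    q=(np.atleast_2d(P)-np.array(c['xyz']))@Rc(c); x,y,z=q[:,0],-q[:,1],-q[:,2]; r=np.hypot(x,y); t=np.arctan2(r,z)*c['fx']
    return np.stack([c['cx']+x/r*t,c['cy']+y/r*t],-1)
E
python3 - <<'E'
from h import *
im,d,c=load('w1')
cr=im[10:200,235:435]
cv2.imwrite('pics/w1c.png',cv2.resize(cr,None,fx=4,fy=4,interpolation=cv2.INTER_CUBIC)[:600,:,::-1][:, :])
cv2.imwrite('pics/w1c.png',cv2.resize(im[55:200,235:425],None,fx=4,fy=4,interpolation=cv2.INTER_CUBIC)[:,:,::-1])
E
```

```text
(no output)
```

View pics/w1c.png

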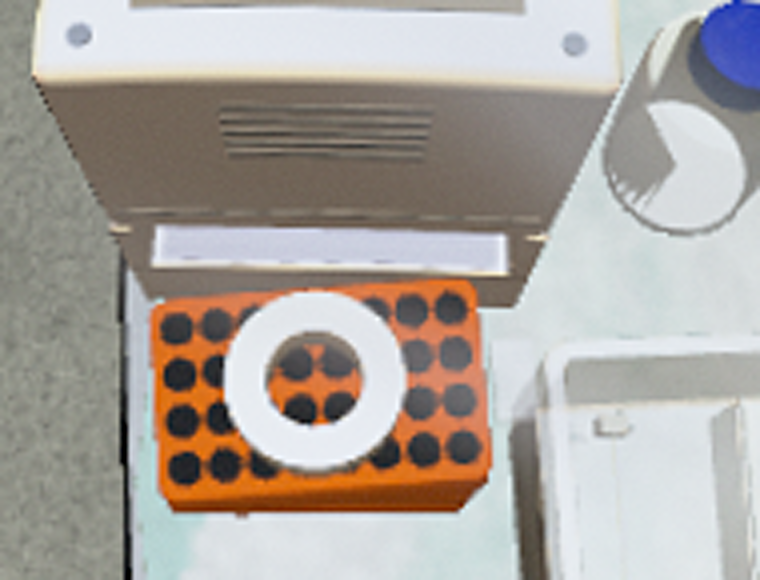

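Run:
```python
from h import *
np.set_printoptions(suppress=True,precision=1)
im,d,c=load('w1'); f=lambda L:[(x/4+235-.4,y/4+55-.4) for x,y in L]
b=whit(f([(150,306),(477,280),(492,477),(164,502)]),c,78);print('block',b,np.linalg.norm(np.diff(b,axis=0),axis=1),b.mean(0),np.arctan2(*(b[1]-b[0])[[1,0]]),np.arctan2(*(b[2]-b[3])[[1,0]]))
t=whit(f([(225,381),(408,381),(316,291),(316,473)]),c,97);print('tape',t)
r=whit(f([(152,268),(508,274)]),c,50.5);print('bay floor edge',r,np.linalg.norm(r[1]-r[0]),r.mean(0),np.arctan2(*(r[1]-r[0])[[1,0]]))
r=whit(f([(35,80),(617,92)]),c,195);print('top edge',r,np.linalg.norm(r[1]-r[0]),r.mean(0),np.arctan2(*(r[1]-r[0])[[1,0]]))
# depth-based face
v,u=np.mgrid[0:400,0:640]
uv=np.stack([u.ravel(),v.ravel()],-1); ray=wray(uv,c); cam=ray@Rc(c); P=(np.array(c['xyz'])+ray*(d.ravel()/-cam[:,2])[:,None]).reshape(400,640,3)
for a in [(270,95),(300,95),(340,95),(365,95)]: print('face',P[a[1],a[0]])
for a in [(282,138),(330,175),(345,140)]: print('blk',P[a[1],a[0]])
for p in [(250,-599)]: pass
x=whit([(370,143)],c,86); print('tank',x)
```

```text
block [[381.9 221.   78. ]
 [483.2 224.9  78. ]
 [484.  163.   78. ]
 [384.9 159.6  78. ]] [101.4  61.9  99.2] [433.5 192.1  78. ] 0.037778481646583255 0.034290453621554605
tape [[406.2 191.7  97. ]
 [458.8 189.4  97. ]
 [433.5 217.5  97. ]
 [431.3 163.7  97. ]]
bay floor edge [[378.7 242.2  50.5]
 [497.4 234.9  50.5]] 118.89916956316708 [438.1 238.6  50.5] -0.061451559846769824
top edge [[372.7 243.4 195. ]
 [503.1 234.3 195. ]] 130.67817213301166 [437.9 238.8 195. ] -0.06935952093220578
face [389.5 242.2 143.8]
face [421.  240.3 143.1]
face [462.3 237.4 146. ]
face [487.7 235.4 149.9]
blk [394.1 211.2  78.7]
blk [450.6 162.8  78.8]
blk [471.1 205.5  77.9]
tank [[500.3 198.9  86. ]]
```

arm_command(rot=[[0,0,-1],[0,0,0],[0,0,0],[0,0,0],[0,0,0]], slide=[[0,32,-25],[0,32,-25],[0,24,-30],[0,10,-30],[0,0,0]], gripper=[70,70,70,70,70])

```text
clock: 2.28
eef_pos: [442.2, 186.0, 177.8]
tool_rot: [-2.789, -0.007, -0.08]
force: [-1.0, -1.0, 0.9]
width: 70.3
```

Run:
```python
from h import *
im,d,c=snap('wrist','w2'); s=telemetry.read_state();print(s['eef_pos'],s['tool_rot'],s['qpos'],s['width'])
```

```text
[443.59487997 185.53500239 179.79933569] [-2.78849548 -0.00935609 -0.08144467] [ 0.1559214   0.49176867 -0.5164203   2.15698325 -0.22158812  0.41730227
 -0.17440393] 70.09572652915803
```

View pics/w2.png

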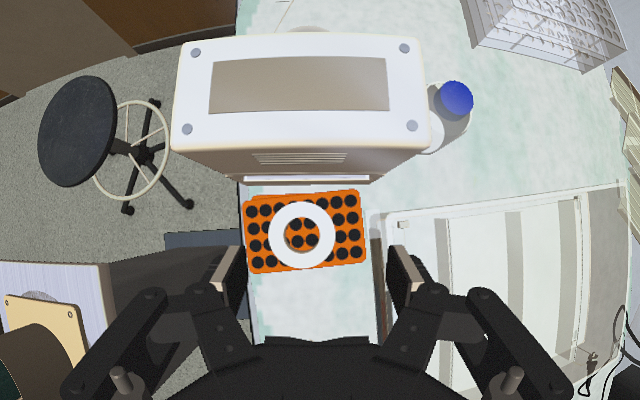

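arm_command(rot=[[0,0,1],[0,0,0],[0,0,0],[0,0,0],[0,0,0]], slide=[[-11,5,-15],[0,3,-15],[0,0,-15],[0,0,-10],[0,0,0]], gripper=[70,70,70,70,70])

```text
clock: 2.75
eef_pos: [442.9, 186.0, 130.8]
tool_rot: [-2.79, -0.024, -0.077]
force: [-0.1, -0.3, -0.2]
width: 69.5
```

Run:
```python
from h import *
s=telemetry.read_state();print(s['eef_pos'],s['tool_rot'],s['qpos'],s['width'])
```

```text
[442.91793203 185.97801259 130.83216922] [-2.78974393 -0.02441066 -0.07732208] [ 0.12900961  0.58456993 -0.49886576  2.21097828 -0.20841641  0.26140057
 -0.15287561] 69.54940038543104
```

```bash
cat > kin.py <<'E'
import numpy as np, itertools, json
from scipy.spatial.transform import Rotation as R
from scipy.optimize import least_squares
LO=np.array([-3.06,-.37,-1.25,.18,-1.1,.23,-2.94]);HI=np.array([3.06,2.12,1.32,2.47,4.24,1.98,2.94])
# p: h,L1,L2,L3,o1(lateral elbow x),o2(wrist x),b0,t0, bx,by
def fk(q,p,s,all=False):
    rz=lambda a:R.from_euler('z',a); ry=lambda a:R.from_euler('y',a)
    h,L1,L2,L3,o1,o2,b0,t0,bx,by=p
    T=np.array([bx,by,h]);A=rz(b0+s[0]*q[0])*ry(q[1])*rz(s[1]*q[2])
    E=T+A.apply([o1,0,L1]); A=A*ry(q[3])
    W=E+A.apply([o2-o1,0,L2]); A=A*rz(s[2]*q[4])
    f=A.apply([0,0,1]); A=A*ry(q[5])*rz(s[3]*q[6]+t0)
    P=W+A.apply([0,0,L3])+0
    return (P,A,E,W,f) if all else (P,A)
D=[([ 1.10619621,  0.62916098,  0.03844109,  1.51809647, -0.02705053,0.99632259, -0.0200192 ],[ 252.27195823, -598.54558049,  230.59587719],[-3.14155385e+00,  1.47072647e-03, -1.17203601e+00]),
([ 0.42693102,  0.30727773, -0.54931952,  2.03531742, -0.26879566,  0.8156962, 0.03879427],[433.26456324 , 93.96749149 ,287.16302153],[-2.78570178 , 0.00742819 ,-0.04438502]),
([ 0.1559214 ,  0.49176867, -0.5164203 ,  2.15698325, -0.22158812 , 0.41730227, -0.17440393],[443.59487997 ,185.53500239 ,179.79933569],[-2.78849548 ,-0.00935609 ,-0.08144467]),
([ 0.12900961,  0.58456993 ,-0.49886576 , 2.21097828, -0.20841641 , 0.26140057,-0.15287561],[442.91793203, 185.97801259 ,130.83216922],[-2.78974393 ,-0.02441066, -0.07732208])]
def res(p,s,n=9):
    o=[]
    for q,x,r in D:
        P,A=fk(q,p,s); o+=list(P-x)+list(300*(A.inv()*R.from_euler('xyz',r)).as_rotvec())
    return np.array(o+list(np.array(p[8:])*0.05)+[p[4]*.02,p[5]*.02])
if __name__=='__main__':
    np.set_printoptions(suppress=True,precision=3)
    out=[]
    for s in itertools.product([1,-1],repeat=4):
        for b0 in (0,1.57,-1.57,3.14):
          for t0 in (0,1.57,-1.57,3.14):
            r=least_squares(res,[300,400,350,300,0,0,b0,t0,0,0],args=(s,)); out.append((r.cost,s,r.x))
    out.sort(key=lambda t:t[0])
    for o in out[:4]: print(o)
    json.dump([list(out[0][1]),list(out[0][2])],open('kin.json','w')); print(res(out[0][2],out[0][1]))
E
python3 kin.py
```

```text
(np.float64(7.403433430997128), (-1, -1, -1, -1), array([401.233, 485.687, 345.801, 403.871,  13.782, -30.234,  -0.012,
         3.13 ,  -1.535, -43.767]))
(np.float64(7.403433430997774), (-1, -1, -1, -1), array([401.233, 485.687, 345.801, 403.871,  13.782, -30.234,  -0.012,
        -3.153,  -1.535, -43.767]))
(np.float64(7.403433430999013), (-1, -1, -1, -1), array([401.233, 485.687, 345.801, 403.871,  13.782, -30.234,  -0.012,
         3.13 ,  -1.535, -43.767]))
(np.float64(7.4034334309996), (-1, -1, -1, -1), array([401.233, 485.687, 345.801, 403.871,  13.782, -30.234,  -0.012,
         3.13 ,  -1.535, -43.767]))
[ 0.47   0.07  -0.081 -0.005 -0.    -0.173 -0.102 -1.264 -0.093 -0.02
 -1.296  0.06  -0.9    0.126  0.383  0.042 -1.286  0.057  0.537  1.178
 -0.209  0.098 -1.281  0.056 -0.077 -2.188  0.276 -0.605]
```

```bash
cat > ik.py <<'E'
from kin import *
s,p=json.load(open('kin.json'))
def ik(P,A,q0,reg=.5):
    f=lambda q:np.concatenate([fk(q,p,s)[0]-P,300*(A.inv()*fk(q,p,s)[1]).as_rotvec(),reg*(q-q0)])
    r=least_squares(f,np.clip(q0,LO+.01,HI-.01),bounds=(LO+.005,HI-.005)); e=f(r.x)
    return r.x,np.linalg.norm(e[:3]),np.linalg.norm(e[3:6])/300
def ori(tilt,yaw=-.06,side=0): # tilt deg: tool z toward reader +y
    ax=R.from_euler('z',yaw)
    return ax*R.from_euler('y',side,degrees=True)*R.from_euler('x',tilt,degrees=True)*R.from_euler('x',np.pi)
E
python3 - <<'E'
from ik import *
np.set_printoptions(suppress=True,precision=2)
q0=np.array(D[3][0])
for t in (-10,0,5,10,15,20): 
    r=ik(np.array([432.5,191+10*np.sin(np.radians(t)),84]),ori(t),q0); print('grasp',t,*r)
rng=np.random.default_rng(0)
for t in (0,20,30,40,50,60,70):
  best=[]
  for k in range(25):
    qs=q0 if k==0 else rng.uniform(LO,HI)
    r=ik(np.array([440,230,62]),ori(t),qs,.05)
    best.append((r[1]+300*r[2],np.linalg.norm(r[0]-q0),r[0]))
  ok=[b for b in best if b[0]<2]; ok.sort(key=lambda b:b[1])
  print('push',t,best[0][0],best[0][2],'|',len(ok)); [print('     ',b[1],b[2]) for b in ok[:3]]
E
```

```text
grasp -10 [-0.67  0.71  0.07  1.93  0.16  0.62 -0.8 ] 0.0006697946722212757 7.381703281996827e-06
grasp 0 [-0.5   0.65 -0.02  2.05  0.02  0.45 -0.59] 0.0005886472901106208 6.6921131900042475e-06
grasp 5 [-0.38  0.63 -0.1   2.1  -0.05  0.37 -0.47] 0.0005032548071643704 5.696279950079229e-06
grasp 10 [-0.24  0.63 -0.21  2.15 -0.12  0.3  -0.34] 0.0003701780453972765 4.11069437657468e-06
grasp 15 [-0.08  0.65 -0.34  2.19 -0.18  0.24 -0.22] 0.00030300980897996854 2.1280515213917386e-06
grasp 20 [-0.04  0.65 -0.29  2.23 -0.75  0.24  0.41] 0.006198532164859528 3.97825280280501e-05
push 0 2.7230102721019436e-05 [-0.57  0.72  0.01  1.97 -0.01  0.45 -0.62] | 15
      1.053802449076053 [-0.57  0.72  0.01  1.97 -0.01  0.45 -0.62]
      1.054083848397173 [-0.58  0.72  0.02  1.97 -0.02  0.45 -0.6 ]
      1.0728069588050466 [-0.52  0.72 -0.08  1.97  0.12  0.45 -0.74]
push 20 0.000202366429851847 [-0.17  0.71 -0.2   2.18 -0.98  0.24  0.58] | 12
      1.1531605663021278 [-0.17  0.71 -0.2   2.18 -0.98  0.24  0.58]
      1.153167222996621 [-0.17  0.71 -0.2   2.18 -0.98  0.24  0.58]
      1.153174056606
[... 545 characters left out ...]
 2.5504982359048793 [ 0.63  1.18 -1.05  2.27  1.63  0.24 -1.64]
push 50 17.384390164875462 [ 0.58  1.13 -0.74  2.2  -1.09  0.24  1.22] | 1
      2.433782681758121 [ 0.78  1.39 -1.11  2.26  1.53  0.24 -1.36]
push 60 2.209346189105379 [ 0.73  1.33 -0.81  2.2  -1.09  0.24  1.39] | 2
      2.171558205310754 [ 0.92  1.61 -1.16  2.2   1.23  0.28 -0.89]
      2.356097828099552 [ 0.95  1.69 -1.24  2.2   1.34  0.39 -0.99]
push 70 0.0002679883945279924 [ 0.92  1.61 -0.97  2.12 -0.18  0.24  0.64] | 14
      1.586498218120277 [ 0.92  1.61 -0.97  2.12 -0.18  0.24  0.64]
      1.586525211976324 [ 0.92  1.61 -0.97  2.12 -0.18  0.24  0.64]
      1.5865320384849446 [ 0.92  1.61 -0.97  2.12 -0.18  0.24  0.64]
```

The joint fit shows joint 6 at its limit with a 20° tilt. I'll use about 11° for the grasp.

arm_command(rot=[[-4,0.7,0.5],[-5,0.7,0.5],[0,0,0],[0,0,0]], slide=[[-3,0,10],[-4,3,5],[-3,3,0],[0,0,0]], gripper=[70,70,70,70])

```text
clock: 3.08
eef_pos: [439.2, 185.3, 152.0]
tool_rot: [-2.951, -0.018, -0.073]
force: [0.0, -0.7, 0.0]
width: 70.1
```

Run:
```python
from h import *
s=telemetry.read_state();print(s['eef_pos'],s['tool_rot'],s['qpos'],s['width'])
```

```text
[439.23457197 185.2651619  151.96140486] [-2.95098761 -0.01823172 -0.07285743] [-0.16208421  0.49251345 -0.24192472  2.15199507 -0.1263474   0.41357962
 -0.32838903] 70.14576896302162
```

arm_command(rot=[[0,0.5,0.5],[0,0,0],[0,0,0],[0,0,0],[0,0,0]], slide=[[-6,7,-12],[0,0,-12],[0,0,-12],[0,0,-5],[0,0,0]], gripper=[70,70,70,70,70])

```text
clock: 3.5
eef_pos: [438.1, 187.7, 115.0]
tool_rot: [-2.938, -0.018, -0.076]
force: [-0.1, -0.4, -0.5]
width: 70.0
```

Run:
```python
from h import *
im,d,c=snap('wrist','w3'); s=telemetry.read_state();print(s['eef_pos'],s['tool_rot'],s['qpos'],s['width'])
```

```text
[438.33258601 187.39578947 115.25269015] [-2.93819753 -0.01820141 -0.07651378] [-0.14978497  0.56582901 -0.25908263  2.18667592 -0.12883663  0.30315371
 -0.31635615] 70.0721926708763
```

View pics/w3.png

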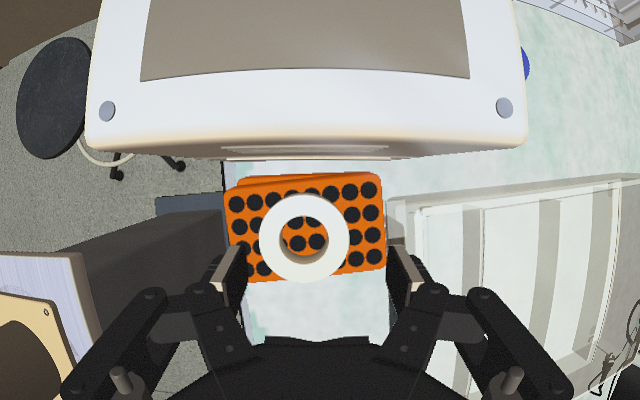

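arm_command(rot=[[0,0.3,0.3],[0,0.3,0.3],[0,0,0],[0,0,0],[0,0,0]], slide=[[-3,2.5,-4],[-3,2.5,-4],[-3,2.5,-4],[-2,1.5,-4],[0,0,0]], gripper=[70,70,70,70,70])

```text
clock: 3.97
eef_pos: [428.4, 195.0, 99.7]
tool_rot: [-2.936, -0.009, -0.071]
force: [-0.6, -0.9, 0.7]
width: 70.0
```

arm_command(rot=[[0,0,0],[0,0,0],[0,0,0],[0,0,0],[0,0,0]], slide=[[1.5,-0.8,-4],[1.5,-0.8,-4],[1,-0.5,-4],[0,0,-3],[0,0,0]], gripper=[70,70,70,70,70])

```text
clock: 4.38
eef_pos: [430.9, 192.8, 84.0]
tool_rot: [-2.938, -0.004, -0.069]
force: [0.1, -0.3, 0.9]
width: 69.7
```

Run:
```python
from h import *
im,d,c=snap('wrist','w4'); s=telemetry.read_state();print(s['eef_pos'],s['tool_rot'],s['qpos'],s['width'],s['force'])
```

```text
[430.95975674 192.56590967  83.9628288 ] [-2.9385321  -0.00452946 -0.06891768] [-0.22178251  0.6244251  -0.17585288  2.20932345 -0.3439011   0.23952867
 -0.09759811] 70.17129313192498 [-0.05457629  0.24550995 -0.7873312 ]
```

View pics/w4.png

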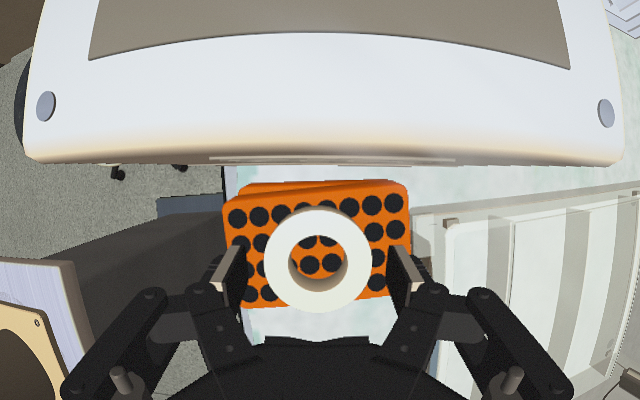

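arm_command(rot=[[0,0,0],[0,0,0],[0,0,0],[0,0,0],[0,0,0]], slide=[[0.5,0,-1.5],[0,0,-1],[0,0,0],[0,0,0],[0,0,0]], gripper=[65,60,50,46,46])

```text
clock: 4.85
eef_pos: [431.8, 192.4, 81.8]
tool_rot: [-2.939, -0.006, -0.068]
force: [-0.3, 0.1, 0.3]
width: 49.9
```

arm_command(rot=[[0,0,0],[0,0,0],[0,0,0]], slide=[[0,0,0],[0,0,0],[0,0,0]], gripper=[46,46,46])

```text
clock: 5.1
eef_pos: [432.0, 192.2, 81.9]
tool_rot: [-2.939, -0.006, -0.068]
force: [0.0, -0.4, 0.5]
width: 50.1
```

Run:
```python
from h import *
im,d,c=snap('wrist','w5'); s=telemetry.read_state();print(s['eef_pos'],s['tool_rot'],s['qpos'],s['width'],s['force'])
```

```text
[432.00263703 192.22618987  81.86105332] [-2.93896978 -0.00592902 -0.06824136] [-0.23542759  0.62816023 -0.15513131  2.20935816 -0.39560342  0.23800275
 -0.04339729] 49.92935899016454 [-0.51674743 -0.13706535 -0.38191118]
```

View pics/w5.png

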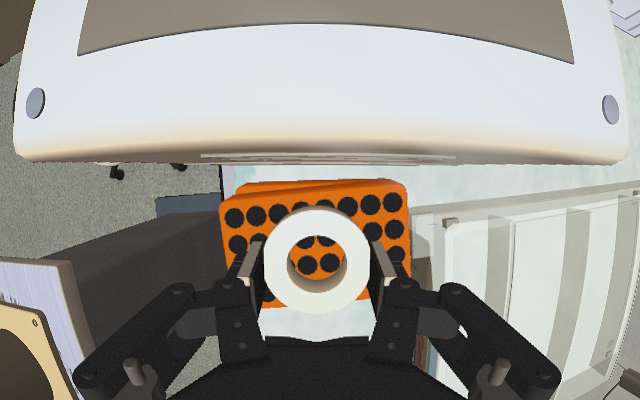

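arm_command(rot=[[0,0,0],[0,0,0],[0,0,0],[0,0,0],[0,0,0]], slide=[[0,0,4],[0,0,5],[0,-1,6],[0,-2,8],[0,-3,8]], gripper=[46,46,46,46,46])

```text
clock: 5.57
eef_pos: [430.8, 186.1, 114.1]
tool_rot: [-2.94, -0.003, -0.067]
force: [-0.0, 0.4, 0.2]
width: 49.9
```

Run:
```python
from h import *
im,d,c=snap('wrist','w6'); s=telemetry.read_state();print(s['eef_pos'],s['tool_rot'],s['qpos'],s['width'],s['force'])
```

```text
[431.64584513 185.55847813 115.46984556] [-2.93929461 -0.00501989 -0.0681995 ] [-0.24505544  0.55531124 -0.11908878  2.19418522 -0.3787959   0.33106365
 -0.05657424] 50.28223057697942 [-0.82547075  0.26055234  0.37480455]
```

View pics/w6.png

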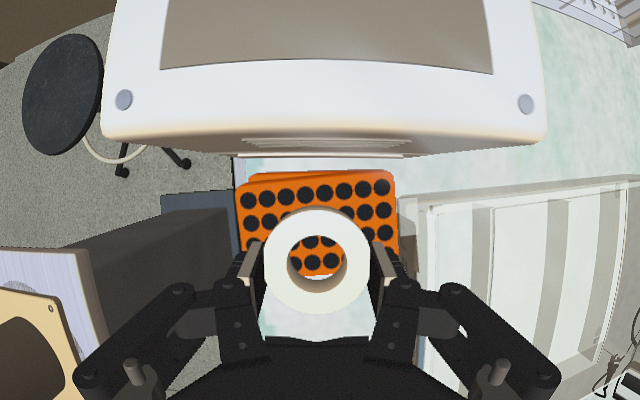

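Run:
```python
from ik import *
np.set_printoptions(suppress=True,precision=2)
q0=np.array([-0.24505544 , 0.55531124 ,-0.11908878 , 2.19418522, -0.3787959 ,  0.33106365, -0.05657424])
P,A=fk(q0,p,s); print(P)
for y in (110,90,70,20):
  for t in (0,6,11.6):
    r=ik(np.array([435,y,5]),ori(t),q0); print(y,t,*r)
```

```text
[425.04 175.11 109.5 ]
110 0 [-0.23  0.78 -0.17  2.16  0.53  0.24 -0.93] 0.012277404950942154 8.22101942029639e-05
110 6 [-0.36  0.77  0.14  2.21 -0.98  0.24  0.64] 0.005746779122968926 3.828638042838743e-05
110 11.6 [-0.19  0.78  0.02  2.22 -1.09  0.24  0.84] 1.6706210599920726 0.011281818791301988
90 0 [-0.45  0.78  0.2   2.18 -0.64  0.24  0.26] 0.0040907292501656265 2.7113158550030367e-05
90 6 [-0.32  0.77  0.14  2.22 -1.01  0.24  0.71] 0.0060854337954823895 4.0274620946276976e-05
90 11.6 [-0.14  0.78  0.01  2.23 -1.09  0.24  0.89] 1.5438096585234904 0.010350426200367318
70 0 [-0.42  0.78  0.22  2.2  -0.72  0.24  0.39] 0.004790072156009317 3.16029691597746e-05
70 6 [-0.28  0.77  0.14  2.23 -1.03  0.24  0.78] 0.006372608667648729 4.1924096677988864e-05
70 11.6 [-0.1   0.77  0.01  2.24 -1.09  0.24  0.94] 1.2760745069028836 0.008500852649138645
20 0 [-0.34  0.78  0.26  2.23 -0.86  0.24  0.63] 0.005939308575860787 3.877716457183777e-05
20 6 [-0.16  0.77  0.14  2.25 -1.03  0.24  0.9 ] 0.006864440644686831 4.464819685614992e-05
20 11.6 [ 0.02  0.77  0.01  2.25 -1.09  0.24  1.05] 0.007333852237426291 4.778604602068182e-05
```

```bash
cat > kin2.py <<'E'
import kin, json
from kin import *
D2=D+[([-0.16208421 , 0.49251345, -0.24192472 , 2.15199507, -0.1263474 ,  0.41357962, -0.32838903],[439.23457197, 185.2651619 , 151.96140486] ,[-2.95098761 ,-0.01823172 ,-0.07285743]),
([-0.14978497 , 0.56582901 ,-0.25908263 , 2.18667592 ,-0.12883663  ,0.30315371, -0.31635615],[438.33258601, 187.39578947 ,115.25269015], [-2.93819753, -0.01820141 ,-0.07651378]),
([-0.22178251 , 0.6244251 , -0.17585288 , 2.20932345 ,-0.3439011 ,  0.23952867, -0.09759811],[430.95975674 ,192.56590967 , 83.9628288 ], [-2.9385321 , -0.00452946 ,-0.06891768]),
([-0.23542759 , 0.62816023 ,-0.15513131 , 2.20935816 ,-0.39560342 , 0.23800275, -0.04339729],[432.00263703, 192.22618987 , 81.86105332], [-2.93896978, -0.00592902, -0.06824136]),
([-0.24505544 , 0.55531124 ,-0.11908878 , 2.19418522, -0.3787959 ,  0.33106365, -0.05657424],[431.64584513 ,185.55847813, 115.46984556], [-2.93929461 ,-0.00501989, -0.0681995 ])]
S=(-1,-1,-1,-1)
rz=lambda a:R.from_euler('z',a); ry=lambda a:R.from_euler('y',a)
# p: h,L1,L2,L3,ox1,oy1,ox2,oy2,ox3,oy3
def fk2(q,p):
    h,L1,L2,L3,x1,y1,x2,y2,x3,y3=p
    T=np.array([0,0,h]);A=rz(-q[0])*ry(q[1])*rz(-q[2])
    E=T+A.apply([x1,y1,L1]);A=A*ry(q[3]); W=E+A.apply([x2,y2,L2]);A=A*rz(-q[4])*ry(q[5])
    A2=A*rz(-q[6]+np.pi); P=W+A.apply([x3,y3,L3]); return P,A2
def res2(p):
    o=[]
    for q,x,r in D2: o+=list(fk2(q,p)[0]-np.array(x))
    return np.array(o+list(.01*np.array(p[4:])))
if __name__=='__main__':
    np.set_printoptions(suppress=True,precision=2)
    r=least_squares(res2,[400,450,350,400,0,0,0,0,0,0]);print(r.cost,r.x);print(r.fun.reshape(-1,3))
    print([ (fk2(q,r.x)[1].inv()*R.from_euler('xyz',rr)).as_rotvec().round(3) for q,x,rr in D2])
    json.dump(list(r.x),open('kin2.json','w'))
E
python3 kin2.py
```

```text
10.272751753964089 [335.92 573.17 385.57 358.71  -7.35 -16.25   5.76 -16.25   1.84   4.16]
[[-0.08  0.04  0.28]
 [ 0.48  0.01 -0.7 ]
 [ 1.68 -0.01 -1.3 ]
 [ 2.02 -0.08 -1.41]
 [-1.28 -0.52 -0.14]
 [-0.6  -0.41 -0.14]
 [-0.28  0.39  0.9 ]
 [-0.23  0.55  1.13]
 [-1.38  0.48  1.37]
 [-0.07 -0.16  0.06]
 [-0.16  0.02  0.04]]
[array([-0.,  0., -0.]), array([ 0., -0., -0.]), array([-0.,  0., -0.]), array([-0., -0.,  0.]), array([ 0.,  0., -0.]), array([-0., -0.,  0.]), array([ 0.,  0., -0.]), array([-0., -0.,  0.]), array([ 0., -0., -0.])]
```

```bash
cat > ik.py <<'E'
from kin2 import *
p=json.load(open('kin2.json'))
def ik(P,A,q0,reg=.5):
    f=lambda q:np.concatenate([fk2(q,p)[0]-P,300*(A.inv()*fk2(q,p)[1]).as_rotvec(),reg*(q-q0)])
    r=least_squares(f,np.clip(q0,LO+.01,HI-.01),bounds=(LO+.005,HI-.005)); e=f(r.x)
    return r.x,np.linalg.norm(e[:3]),np.linalg.norm(e[3:6])/300
def ori(tilt,yaw=-.06,side=0):
    return rz(yaw)*R.from_euler('y',side,degrees=True)*R.from_euler('x',tilt,degrees=True)*R.from_euler('x',np.pi)
E
python3 - <<'E'
from ik import *
np.set_printoptions(suppress=True,precision=2)
q0=np.array(D2[-1][0])
for y in (110,90,60):
  for t in (0,6,11.6):
    r=ik(np.array([435,y,5]),ori(t),q0); print(y,t,*r)
rng=np.random.default_rng(0)
for x,y,z in ((440,160,62),(440,235,62)):
 for t in (15,20,25,30,40,50,60,70):
  best=[]
  for k in range(25):
    qs=q0 if k==0 else rng.uniform(LO,HI)
    r=ik(np.array([x,y,z]),ori(t),qs,.05)
    best.append((r[1]+300*r[2],np.linalg.norm(r[0]-q0),r[0]))
  ok=[b for b in best if b[0]<2]; ok.sort(key=lambda b:b[1])
  print('push',y,t,best[0][0],best[0][2],'|',len(ok)); [print('     ',b[1],b[2]) for b in ok[:2]]
E
```

```text
110 0 [-0.16  0.79 -0.24  2.21  0.82  0.24 -1.2 ] 0.010660135933715611 6.490078710469809e-05
110 6 [-0.33  0.8   0.15  2.23 -1.09  0.24  0.8 ] 2.920218520020409 0.017937192016880862
110 11.6 [-0.16  0.79  0.01  2.23 -1.09  0.24  0.87] 5.27585151532695 0.03242233569562581
90 0 [-0.11  0.79 -0.25  2.22  0.87  0.24 -1.21] 0.010656581713076072 6.453040907054882e-05
90 6 [-0.28  0.8   0.15  2.23 -1.09  0.24  0.84] 3.0749806917078377 0.01877950266247051
90 11.6 [-0.11  0.79  0.01  2.23 -1.09  0.24  0.92] 4.889877091513044 0.02987437398221907
60 0 [-0.03  0.79 -0.27  2.23  0.93  0.24 -1.2 ] 0.010620411001723583 6.392279895508925e-05
60 6 [-0.21  0.8   0.15  2.24 -1.09  0.24  0.91] 3.023718606381 0.018344114140778734
60 11.6 [-0.04  0.8   0.01  2.24 -1.09  0.24  0.99] 4.0057079323029265 0.024306283957528575
push 160 15 0.00016199907482316624 [-0.14  0.68 -0.12  2.23 -0.86  0.24  0.55] | 15
      0.8027557232016548 [-0.14  0.68 -0.12  2.23 -0.86  0.24  0.55]
      0.8027631447491028 [-0.14  0.68 -0.12  2.23 -0.86  0.24  0.55]
push 160 20 0.000193032094549937 [-0.01  0.7  -0.21  2.25 -1.06  0.
[... 2429 characters left out ...]
6002 [ 0.63  1.2  -1.24  2.27  1.54  0.4  -1.66]
push 235 50 28.153385725344478 [ 0.54  1.07 -0.78  2.21 -1.09  0.24  1.12] | 8
      2.9043275399609914 [ 0.72  1.29 -1.19  2.26  1.54  0.24 -1.51]
      2.9043309223079947 [ 0.72  1.29 -1.19  2.26  1.54  0.24 -1.51]
push 235 60 17.37896089793789 [ 0.68  1.25 -0.88  2.21 -1.09  0.24  1.27] | 2
      2.6854927244689346 [ 0.84  1.48 -1.24  2.24  1.29  0.24 -1.11]
      2.6854933588869763 [ 0.84  1.48 -1.24  2.24  1.29  0.24 -1.11]
push 235 70 0.00024026937838555752 [ 0.79  1.44 -0.95  2.2  -1.04  0.24  1.35] | 11
      2.23086033645087 [ 0.79  1.44 -0.95  2.2  -1.04  0.24  1.35]
      2.230860595581446 [ 0.79  1.44 -0.95  2.2  -1.04  0.24  1.35]
```

Run:
```python
from h import *
np.set_printoptions(suppress=True,precision=0)
im,d,c=load('top0')
pts=dict(scis=(110,125),rack=(205,120),rack2=(130,118),bottlefoot=(254,162),pen1=(150,182),pen2=(95,209),A=(180,190),B=(175,225),C=(200,160),beakL=(200,215),edge=(170,262))
for k,v in pts.items(): print(k,hit([v],c,0)[0])
cv2.imwrite('pics/top0d.png',cv2.resize(im[90:270,40:300],None,fx=3,fy=3,interpolation=cv2.INTER_CUBIC)[:,:,::-1])
from ik import *
np.set_printoptions(suppress=True,precision=2)
q0=np.array(D2[-1][0])
for P in ((500,400,5),(450,460,5),(540,400,5),(430,300,230)):
    r=ik(np.array(P),ori(11.6,-.068),q0); print(P,*r)
```

```text
scis [670. 624.   0.]
rack [679. 407.   0.]
rack2 [686. 580.   0.]
bottlefoot [579. 294.   0.]
pen1 [536. 524.   0.]
pen2 [477. 642.   0.]
A [517. 456.   0.]
B [440. 463.   0.]
C [585. 415.   0.]
beakL [461. 410.   0.]
edge [360. 470.   0.]
(500, 400, 5) [-0.62  0.88 -0.02  1.83 -0.44  0.33 -0.29] 0.00050360335241385 3.232891445519114e-06
(450, 460, 5) [-0.77  0.88  0.01  1.84 -0.48  0.31 -0.38] 0.0005956635441149104 4.2140171343946415e-06
(540, 400, 5) [-0.59  0.9  -0.    1.73 -0.41  0.41 -0.3 ] 0.0005963217082817567 3.5971248728688464e-06
(430, 300, 230) [-0.54  0.41 -0.02  1.97 -0.26  0.66 -0.42] 0.0006018802426314161 4.1453747855886875e-06
```

View pics/top0d.png

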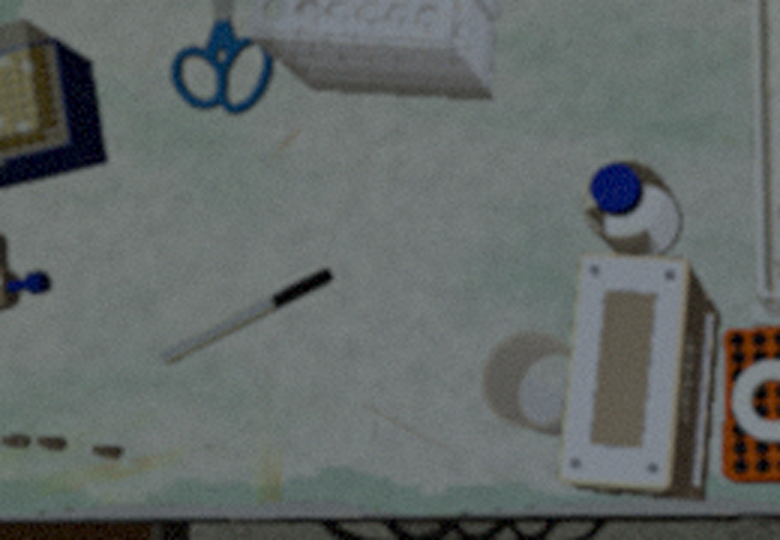

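arm_command(rot=[[0,0,0],[0,0,0],[0,0,0],[0,0,0],[0,0,0]], slide=[[0,-1,20],[0,0,28],[0,0,28],[0,0,28],[3,5,25]], gripper=[46,46,46,46,46])

```text
clock: 6.03
eef_pos: [430.3, 185.4, 247.9]
tool_rot: [-2.944, 0.004, -0.072]
force: [0.9, -0.2, -1.0]
width: 49.9
```

arm_command(rot=[[0,0,0],[0,0,0],[0,0,0],[0,0,0],[0,0,0]], slide=[[8,15,5],[14,30,0],[14,30,0],[14,30,0],[14,30,0]], gripper=[46,46,46,46,46])

```text
clock: 6.45
eef_pos: [498.5, 317.5, 264.7]
tool_rot: [-2.941, -0.011, -0.085]
force: [1.5, -1.0, -1.4]
width: 49.8
```

arm_command(rot=[[0,0,0],[0,0,0],[0,0,0],[0,0,0],[0,0,0]], slide=[[14,30,0],[14,30,0],[14,30,0],[10,20,0],[0,0,0]], gripper=[46,46,46,46,46])

```text
clock: 6.87
eef_pos: [551.8, 438.7, 267.2]
tool_rot: [-2.937, -0.014, -0.08]
force: [-0.7, 1.0, -0.3]
width: 50.1
```

Run:
```python
from h import *
im,d,c=snap('wrist','w7'); s=telemetry.read_state();print(s['eef_pos'],s['tool_rot'],s['qpos'],s['width'],s['force'])
```

```text
[551.03470298 436.71838625 266.99375695] [-2.93901665 -0.01300588 -0.0808213 ] [-0.65870309  0.60751933  0.03393824  1.47144167 -0.20480728  0.9296084
 -0.59988969] 49.97702027523572 [-0.60563575  0.93368124 -0.73770622]
```

View pics/w7.png

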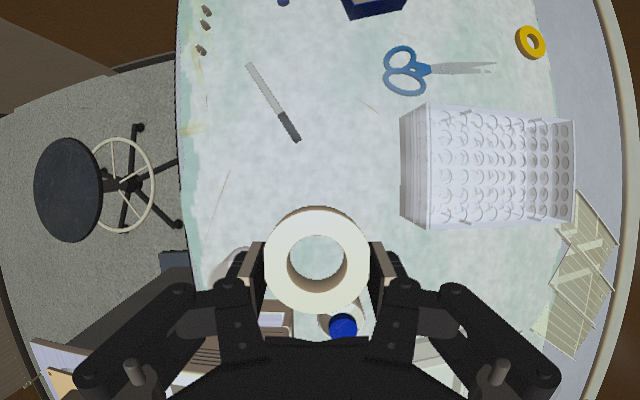

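Run:
```python
from h import *
im,d,c=load('w7'); print(whit([(402,217),(299,141)],c,0).round())
```

```text
[[676. 405.   0.]
 [539. 522.   0.]]
```

arm_command(rot=[[0,0,0],[0,0,0],[0,0,0],[0,0,0],[0,0,0]], slide=[[0,3,-20],[0,3,-32],[0,3,-34],[0,3,-34],[0,0,-34]], gripper=[46,46,46,46,46])

```text
clock: 7.33
eef_pos: [556.0, 445.6, 120.9]
tool_rot: [-2.93, -0.03, -0.085]
force: [1.3, 1.0, -1.0]
width: 49.8
```

arm_command(rot=[[0,0,0],[0,0,0],[0,0,0],[0,0,0],[0,0,0]], slide=[[0,0,-25],[0,0,-20],[0,0,-12],[0,0,-5],[0,0,0]], gripper=[46,46,46,46,46])

```text
clock: 7.75
eef_pos: [550.7, 433.4, 49.6]
tool_rot: [-2.946, -0.019, -0.089]
force: [0.7, 0.5, -0.1]
width: 50.1
```

arm_command(rot=[[0,0.3,0],[0,0.3,0],[0,0,0],[0,0,0],[0,0,0]], slide=[[0,2,-10],[0,2,-10],[0,1,-9],[0,0,-6],[0,0,-2]], gripper=[46,46,46,46,46])

```text
clock: 8.17
eef_pos: [554.6, 440.2, 15.4]
tool_rot: [-2.941, -0.015, -0.091]
force: [-0.3, 0.3, -1.2]
width: 50.3
```

arm_command(rot=[[0,0.2,0],[0,0.2,0],[0,0,0],[0,0,0],[0,0,0]], slide=[[0,0,-3],[0,0,-3],[0,0,-2.5],[0,0,-1],[0,0,0]], gripper=[46,46,46,46,46])

```text
clock: 8.58
eef_pos: [554.7, 440.7, 4.8]
tool_rot: [-2.941, -0.007, -0.09]
force: [0.2, -0.6, -0.5]
width: 50.1
```

arm_command(rot=[[0,0,0],[0,0,0],[0,0,0]], slide=[[0,0,-0.7],[0,0,-0.7],[0,0,0]], gripper=[46,46,46])

```text
clock: 8.83
eef_pos: [554.9, 440.9, 4.0]
tool_rot: [-2.94, -0.008, -0.09]
force: [-0.0, -0.2, 0.3]
width: 50.0
```

arm_command(rot=[[0,0,0],[0,0,0],[0,0,0]], slide=[[0,0,-0.8],[0,0,-0.6],[0,0,0]], gripper=[46,46,46])

```text
clock: 9.08
eef_pos: [555.2, 441.0, 4.0]
tool_rot: [-2.94, -0.009, -0.09]
force: [0.2, 0.6, 0.1]
width: 50.2
```

arm_command(rot=[[0,0,0],[0,0,0],[0,0,0],[0,0,0],[0,0,0]], slide=[[0,0,0],[0,0,0],[0,0,0],[0,0,0],[0,0,0]], gripper=[52,56,60,66,70])

```text
clock: 9.5
eef_pos: [555.6, 441.4, 3.8]
tool_rot: [-2.939, -0.01, -0.09]
force: [0.3, 0.4, -0.8]
width: 69.8
```

Run:
```python
from h import *
im,d,c=snap('wrist','w8'); s=telemetry.read_state();print(s['eef_pos'],s['tool_rot'],s['qpos'],s['width'],s['force'])
```

```text
[555.58172777 441.42919163   3.83177232] [-2.93908425 -0.00949965 -0.09029983] [-0.61489941  0.93843895 -0.04356085  1.62370164 -0.25340639  0.44996133
 -0.50619286] 69.65514715527317 [-0.23070026 -0.70357274 -1.10066925]
```

View pics/w8.png

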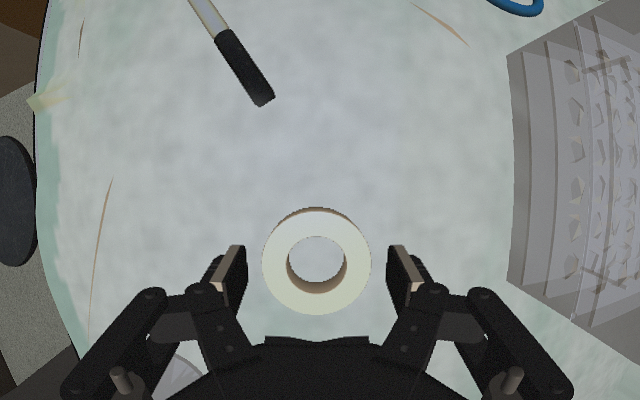

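The tape is released and lying flat at (316,260). Next I'll lift clear, refit the arm model and plan the push.

arm_command(rot=[[0,0,0],[0,0,0],[0,0,0],[0,0,0],[0,0,0]], slide=[[0,0,10],[0,0,20],[0,0,35],[0,0,40],[0,0,40]], gripper=[70,70,70,70,70])

```text
clock: 9.97
eef_pos: [548.3, 436.0, 143.9]
tool_rot: [-2.953, 0.007, -0.09]
force: [0.7, -0.3, -0.8]
width: 70.1
```

Run:
```python
from h import *
im,d,c=snap('wrist','w9'); s=telemetry.read_state();print(s['eef_pos'],s['tool_rot'],s['qpos'],s['width'],s['force'])
im,d,c=snap('top','t9')
cv2.imwrite('pics/t9c.png',cv2.resize(im[130:270,140:340],None,fx=4,fy=4,interpolation=cv2.INTER_CUBIC)[:,:,::-1])
from kin2 import *
D2+= [([-0.65870309 , 0.60751933  ,0.03393824 , 1.47144167 ,-0.20480728 , 0.9296084, -0.59988969],[551.03470298 ,436.71838625 ,266.99375695] ,[-2.93901665, -0.01300588 ,-0.0808213 ]),
([-0.61489941 , 0.93843895 ,-0.04356085 , 1.62370164, -0.25340639,  0.44996133, -0.50619286],[555.58172777, 441.42919163 ,  3.83177232], [-2.93908425 ,-0.00949965, -0.09029983])]
r=least_squares(res2,[400,450,350,400,0,0,0,0,0,0]);print(r.cost,r.x);print(r.fun.reshape(-1,3).round(1))
json.dump(list(r.x),open('kin2.json','w'))
```

```text
[552.92723806 439.50591704 154.11529014] [-2.9426549  -0.00427104 -0.09090968] [-0.64520437  0.7326437   0.00935582  1.56799243 -0.23127466  0.71754708
 -0.56394661] 69.80721952959152 [1.50706485 1.28308876 5.11914628]
13.905909257004007 [337.12753898 567.24911064 383.36899626 354.55464152  -2.78917215
 -15.36655619   4.89678729 -15.35624743   1.8985494    2.37116937]
[[-0.7  1.1  0.1]
 [ 1.8 -0.4 -0.7]
 [ 1.9 -0.  -1.2]
 [ 1.9 -0.  -1.3]
 [-0.9 -0.5  0.1]
 [-0.6 -0.4  0. ]
 [-0.8  0.1  0.9]
 [-0.8  0.2  1.1]
 [-1.6  0.1  1.3]
 [-0.5  0.4  0.2]
 [ 0.6  1.2 -0.5]
 [-0.  -0.2  0. ]
 [-0.2  0.   0. ]]
```

View pics/t9c.png

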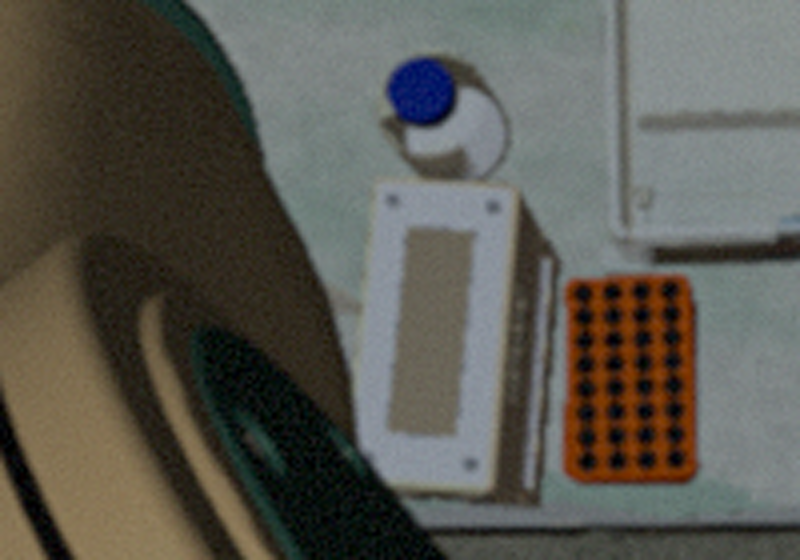

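View pics/w9.png

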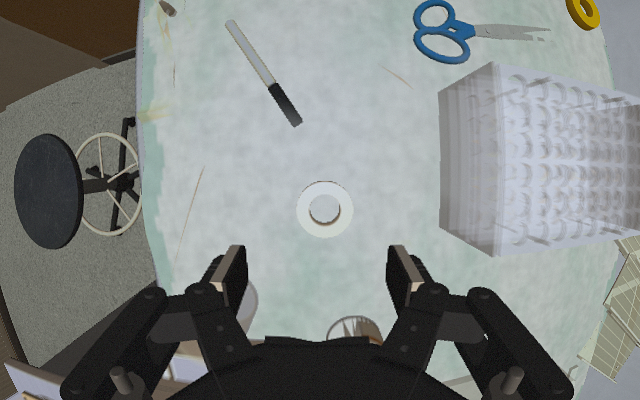

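```bash
cat > sim.py <<'E'
from ik import *
np.set_printoptions(suppress=True,precision=2)
def run(q,wps,n=12,reg=2.,verbose=True):
    P0,A0=fk2(q,p); worst=0
    for (P,A,name) in wps:
        dr=(A*A0.inv()).as_rotvec(); P=np.array(P,float)
        for k in range(1,n+1):
            Pk=P0+(P-P0)*k/n; Ak=R.from_rotvec(dr*k/n)*A0
            q,e1,e2=ik(Pk,Ak,q,reg); worst=max(worst,e1,e2*300)
        if verbose: print(name,q,'err %.1f %.3f'%(e1,e2),'worst %.1f'%worst)
        P0,A0=P,A
    return q,worst
q9=np.array([-0.64520437 , 0.7326437  , 0.00935582 , 1.56799243, -0.23127466 , 0.71754708,-0.56394661])
E
python3 - <<'E'
from sim import *
for t in (50,60,65,70,75):
  for side in (0,):
    print('tilt',t); run(q9,[((500,200,270),ori(11),'over'),((480,-150,270),ori(0),'right'),((480,-150,270),ori(t),'tilted'),((440,110,80),ori(t),'low'),((440,150,63),ori(t),'near'),((440,200,63),ori(t),'mid'),((440,240,63),ori(t),'end')])
E
```

```text
tilt 50
over [-0.31  0.4  -0.01  1.85 -0.23  0.84 -0.23] err 0.0 0.000 worst 0.0
right [ 0.14  0.38  0.14  1.86 -0.07  0.9   0.26] err 0.0 0.000 worst 0.0
tilted [ 0.76  0.7  -0.11  1.67 -0.63  1.39  0.91] err 0.0 0.000 worst 0.0
low [ 0.6   0.94 -0.45  2.21 -1.09  0.55  1.3 ] err 0.0 0.000 worst 0.0
near [ 0.66  1.04 -0.68  2.24 -1.09  0.33  1.26] err 0.0 0.000 worst 0.0
mid [ 0.61  1.07 -0.78  2.23 -1.09  0.24  1.18] err 4.5 0.028 worst 8.3
end [ 0.53  1.07 -0.78  2.2  -1.09  0.24  1.12] err 9.9 0.062 worst 18.6
tilt 60
over [-0.31  0.4  -0.01  1.85 -0.23  0.84 -0.23] err 0.0 0.000 worst 0.0
right [ 0.14  0.38  0.14  1.86 -0.07  0.9   0.26] err 0.0 0.000 worst 0.0
tilted [ 0.83  0.79 -0.15  1.64 -0.68  1.49  0.96] err 0.0 0.000 worst 0.0
low [ 0.65  1.04 -0.41  2.16 -1.09  0.72  1.41] err 0.0 0.000 worst 0.0
near [ 0.71  1.14 -0.63  2.19 -1.09  0.49  1.37] err 0.0 0.000 worst 0.0
mid [ 0.75  1.24 -0.86  2.23 -1.09  0.24  1.31] err 0.0 0.000 worst 0.0
end [ 0.67  1.25 -0.88  2.2  -1.09  0.24  1.27] err 6.3 0.039 worst 11.8
tilt 65
over [-0.31  0.4  -0.01  1.85 -0.23  0.84 -0.23] err
[... 796 characters left out ...]
  0.69  1.48] err 0.0 0.000 worst 0.0
mid [ 0.77  1.33 -0.77  2.17 -1.09  0.44  1.43] err 0.0 0.000 worst 0.0
end [ 0.78  1.43 -0.94  2.2  -1.09  0.24  1.4 ] err 0.0 0.000 worst 0.0
tilt 75
over [-0.31  0.4  -0.01  1.85 -0.23  0.84 -0.23] err 0.0 0.000 worst 0.0
right [ 0.14  0.38  0.14  1.86 -0.07  0.9   0.26] err 0.0 0.000 worst 0.0
tilted [ 0.9   0.94 -0.21  1.59 -0.75  1.63  1.01] err 0.0 0.000 worst 0.0
low [ 0.7   1.21 -0.36  2.07 -1.06  0.96  1.5 ] err 0.0 0.000 worst 0.0
near [ 0.71  1.28 -0.49  2.1  -1.09  0.81  1.52] err 0.0 0.000 worst 0.0
mid [ 0.76  1.37 -0.72  2.14 -1.09  0.56  1.48] err 0.0 0.000 worst 0.0
end [ 0.78  1.47 -0.88  2.17 -1.09  0.36  1.46] err 0.0 0.000 worst 0.0
```

Run:
```python
from h import *
np.set_printoptions(suppress=True,precision=0,linewidth=150)
for tag,pos,rot in (('w1',[433.26456324 , 93.96749149 ,287.16302153],[-2.78570178 , 0.00742819 ,-0.04438502]),('w8',[555.58172777 ,441.42919163 ,  3.83177232],[-2.93908425, -0.00949965, -0.09029983]),('w6',[431.64584513 ,185.55847813 ,115.46984556], [-2.93929461 ,-0.00501989 ,-0.0681995 ])):
    im,d,c=load(tag); v,u=np.mgrid[0:400,0:640]
    uv=np.stack([u.ravel(),v.ravel()],-1); ray=wray(uv,c); cam=ray@Rc(c)
    P=np.array(c['xyz'])+ray*(d.ravel()/-cam[:,2])[:,None]
    T=(P-pos)@R.from_euler('xyz',rot).as_matrix()  # tool frame
    z=-T[:,2]
    ok=(d.ravel()>0)&(v.ravel()>235)&(np.hypot(T[:,0],T[:,1])<110)&(z>-15)&(z<140)
    if tag=='w8': ok&=~((abs(T[:,0])<30)&(z<25))&(z>2)
    print(tag,ok.sum())
    for a in range(-10,130,8):
        m=ok&(z>=a)&(z<a+8)
        if m.sum()>5: print(a,m.sum(),'x',np.percentile(T[m,0],[1,10,50,90,99]),'|x|min',np.percentile(abs(T[m,0]),[2,98]),'y',np.percentile(T[m,1],[1,50,99]))
```

```text
w1 40243
6 48 x [-43. -43.  42.  43.  43.] |x|min [42. 43.] y [-9. -0.  6.]
14 585 x [-54. -44.  42.  45.  54.] |x|min [42. 54.] y [-12.  -6.  10.]
22 848 x [-56. -48. -42.  48.  56.] |x|min [42. 56.] y [-12.  -7.  10.]
30 998 x [-56. -48.  42.  48.  55.] |x|min [42. 56.] y [-12.  -7.  10.]
38 1023 x [-55. -48. -42.  48.  56.] |x|min [42. 55.] y [-12.  -8.   9.]
46 827 x [-52. -47. -42.  47.  53.] |x|min [42. 53.] y [-13. -10.  -0.]
54 1493 x [-70. -62.  40.  62.  70.] |x|min [41. 70.] y [-15. -12.  -7.]
62 5109 x [-72. -64.  38.  64.  72.] |x|min [39. 72.] y [-14.  -6.  10.]
70 4365 x [-71. -64.   0.  64.  71.] |x|min [ 2. 71.] y [-18. -11.  11.]
78 7388 x [-70. -60.  -0.  60.  70.] |x|min [ 1. 70.] y [-18. -12.  10.]
86 7077 x [-69. -59.  -0.  59.  69.] |x|min [ 1. 69.] y [-20. -12.   8.]
94 7936 x [-68. -57.   0.  57.  68.] |x|min [ 2. 68.] y [-21. -13.  -4.]
102 2546 x [-68. -64.  -9.  64.  69.] |x|min [ 9. 68.] y [-21. -13.  -7.]
w8 49620
-2 4392 x [-108.  -98.  -33.   93.  107.] |x|min [ 31. 107.] y [ 2. 15. 28.]
6 2675 x [-87. -71.  31.  74.  86.] |x|min [30. 86.] y [-10.  39.
[... 1347 characters left out ...]
.  38.] |x|min [25. 38.] y [-12.  -8.  11.]
38 921 x [-44. -31. -25.  31.  44.] |x|min [25. 44.] y [-13.  -7.   9.]
46 1735 x [-55. -46.  25.  46.  55.] |x|min [26. 55.] y [-14. -12.  -6.]
54 4830 x [-57. -51. -23.  51.  57.] |x|min [25. 57.] y [-14.  -4.  11.]
62 2534 x [-59. -54.  19.  54.  59.] |x|min [20. 59.] y [-18. -12.  12.]
70 4974 x [-60. -50.   0.  51.  61.] |x|min [ 2. 60.] y [-18. -11.  11.]
78 6608 x [-62. -52.  -0.  52.  62.] |x|min [ 1. 62.] y [-18. -11.  10.]
86 7279 x [-64. -53.   0.  53.  64.] |x|min [ 1. 64.] y [-20. -12.   1.]
94 8619 x [-65. -55.  -0.  55.  66.] |x|min [ 3. 65.] y [-21. -12.  -3.]
102 1737 x [-65. -62.  -9.  61.  66.] |x|min [ 8. 66.] y [-21. -12.  -6.]
```

Run:
```python
from sim import *
rng=np.random.default_rng(1)
for x in (440,450):
 for side in (-8,0,8):
  for t in (15,18,21,24,27):
   res=[]
   for (P,z) in (((x,152),62),((x,231),62)):
    q,w=run(q9,[((500,200,270),ori(11),''),((450,110,250),ori(11),''),((x,140,100),ori(t,side=side),''),((P[0],P[1],z),ori(t,side=side),'')],n=6,verbose=False)
    e=ik(np.array([P[0],P[1],z]),ori(t,side=side),q,.5); res.append('%.1f/%.3f q5 %.2f q6 %.2f'%(e[1],e[2],q[4],q[5]))
   print(x,side,t,res)
```

```text
440 -8 15 ['13.5/0.081 q5 -1.09 q6 0.24', '12.7/0.079 q5 -1.09 q6 0.24']
440 -8 18 ['14.8/0.088 q5 -1.09 q6 0.24', '15.1/0.095 q5 -1.09 q6 0.24']
440 -8 21 ['15.7/0.094 q5 -1.09 q6 0.24', '17.2/0.108 q5 -1.09 q6 0.24']
440 -8 24 ['16.4/0.098 q5 -1.09 q6 0.24', '19.0/0.119 q5 -1.09 q6 0.24']
440 -8 27 ['16.7/0.100 q5 -1.09 q6 0.24', '20.5/0.128 q5 -1.09 q6 0.24']
440 0 15 ['0.0/0.000 q5 -0.82 q6 0.24', '0.0/0.000 q5 -0.86 q6 0.24']
440 0 18 ['0.0/0.000 q5 -0.95 q6 0.24', '0.0/0.000 q5 -1.06 q6 0.24']
440 0 21 ['0.0/0.000 q5 -1.04 q6 0.24', '1.8/0.011 q5 -1.09 q6 0.24']
440 0 24 ['0.2/0.001 q5 -1.09 q6 0.24', '3.7/0.023 q5 -1.09 q6 0.24']
440 0 27 ['0.8/0.005 q5 -1.09 q6 0.24', '5.4/0.034 q5 -1.09 q6 0.24']
440 8 15 ['0.0/0.000 q5 -0.44 q6 0.43', '0.0/0.000 q5 -0.47 q6 0.42']
440 8 18 ['0.0/0.000 q5 -0.49 q6 0.41', '0.0/0.000 q5 -0.53 q6 0.39']
440 8 21 ['0.0/0.000 q5 -0.54 q6 0.40', '0.0/0.000 q5 -0.59 q6 0.37']
440 8 24 ['0.0/0.000 q5 -0.59 q6 0.40', '0.0/0.000 q5 -0.65 q6 0.35']
440 8 27 ['0.0/0.000 q5 -0.64 q6 0.39', '0.0/0.000 q5 -0.71 q6 0.33']
450 -8 15 ['11.9/0.072 q5 -1.09 q6 
[... 329 characters left out ...]

450 0 15 ['0.0/0.000 q5 -0.67 q6 0.24', '0.0/0.000 q5 -0.72 q6 0.24']
450 0 18 ['0.0/0.000 q5 -0.81 q6 0.24', '0.0/0.000 q5 -0.94 q6 0.24']
450 0 21 ['0.0/0.000 q5 -0.91 q6 0.24', '0.3/0.002 q5 -1.09 q6 0.24']
450 0 24 ['0.0/0.000 q5 -0.99 q6 0.24', '2.2/0.014 q5 -1.09 q6 0.24']
450 0 27 ['0.0/0.000 q5 -1.04 q6 0.24', '3.8/0.024 q5 -1.09 q6 0.24']
450 8 15 ['0.0/0.000 q5 -0.43 q6 0.45', '0.0/0.000 q5 -0.46 q6 0.44']
450 8 18 ['0.0/0.000 q5 -0.48 q6 0.44', '0.0/0.000 q5 -0.52 q6 0.41']
450 8 21 ['0.0/0.000 q5 -0.53 q6 0.43', '0.0/0.000 q5 -0.58 q6 0.39']
450 8 24 ['0.0/0.000 q5 -0.58 q6 0.42', '0.0/0.000 q5 -0.64 q6 0.37']
450 8 27 ['0.0/0.000 q5 -0.63 q6 0.42', '0.0/0.000 q5 -0.69 q6 0.35']
```

Run:
```python
from sim import *
for t,sd in ((30,5),(30,6),(34,6)):
  run(q9,[((552,439,270),ori(11),''),((500,200,270),ori(11),'over'),((450,90,260),ori(11),'r'),((450,90,200),ori(t,side=sd),'tilt'),((440,130,60),ori(t,side=sd),'low'),((440,152,60),ori(t,side=sd),'mid'),((440,233,60),ori(t,side=sd),'end')],n=6)
```

```text
[-0.66  0.62  0.03  1.44 -0.2   0.97 -0.59] err 0.0 0.000 worst 0.0
over [-0.33  0.4   0.02  1.85 -0.25  0.84 -0.21] err 0.0 0.000 worst 0.0
r [-0.13  0.32  0.03  2.02 -0.28  0.79  0.03] err 0.0 0.000 worst 0.0
tilt [ 0.24  0.51 -0.16  2.07 -0.65  0.78  0.53] err 0.0 0.000 worst 0.0
low [ 0.28  0.79 -0.36  2.19 -0.85  0.37  0.76] err 0.0 0.000 worst 0.0
mid [ 0.25  0.79 -0.38  2.2  -0.88  0.34  0.74] err 0.0 0.000 worst 0.0
end [ 0.12  0.81 -0.46  2.19 -0.97  0.25  0.67] err 0.0 0.000 worst 0.0
 [-0.66  0.62  0.03  1.44 -0.2   0.97 -0.59] err 0.0 0.000 worst 0.0
over [-0.33  0.4   0.02  1.85 -0.25  0.84 -0.21] err 0.0 0.000 worst 0.0
r [-0.13  0.32  0.03  2.02 -0.28  0.79  0.03] err 0.0 0.000 worst 0.0
tilt [ 0.24  0.52 -0.16  2.06 -0.64  0.8   0.51] err 0.0 0.000 worst 0.0
low [ 0.27  0.79 -0.33  2.18 -0.83  0.4   0.73] err 0.0 0.000 worst 0.0
mid [ 0.24  0.79 -0.36  2.18 -0.86  0.37  0.71] err 0.0 0.000 worst 0.0
end [ 0.11  0.81 -0.43  2.18 -0.95  0.28  0.64] err 0.0 0.000 worst 0.0
 [-0.66  0.62  0.03  1.44 -0.2   0.97 -0.59] err 0.0 0.000 worst 0.0
over [-0.33  0.4   0.02  1.85 -0.25  0.84 -0.21] err 0.0 0.000 worst 0.0
r [-0.13  0.32  0.03  2.02 -0.28  0.79  0.03] err 0.0 0.000 worst 0.0
tilt [ 0.3   0.54 -0.18  2.07 -0.7   0.82  0.6 ] err 0.0 0.000 worst 0.0
low [ 0.33  0.82 -0.36  2.18 -0.9   0.43  0.85] err 0.0 0.000 worst 0.0
mid [ 0.3   0.83 -0.39  2.19 -0.94  0.39  0.84] err 0.0 0.000 worst 0.0
end [ 0.19  0.85 -0.5   2.19 -1.05  0.27  0.8 ] err 0.0 0.000 worst 0.0
```

arm_command(rot=[[0,0,0],[0,0,0],[0,0,0],[0,0,0],[0,0,0]], slide=[[0,0,25],[0,0,35],[0,0,30],[-8,-20,15],[-12,-30,0]], gripper=[60,50,48,48,48])

```text
clock: 10.48
eef_pos: [531.9, 395.3, 264.8]
tool_rot: [-2.935, -0.01, -0.084]
force: [0.6, -0.1, 0.0]
width: 47.8
```

arm_command(rot=[[0,0,0],[0,0,0],[0,0,0],[0,0,0],[0,0,0]], slide=[[-12,-36,0],[-12,-38,0],[-12,-38,0],[-12,-38,0],[-12,-38,0]], gripper=[48,48,48,48,48])

```text
clock: 10.9
eef_pos: [467.9, 205.5, 269.9]
tool_rot: [-2.928, -0.019, -0.075]
force: [1.0, -0.2, -0.4]
width: 47.9
```

arm_command(rot=[[2,0,0],[4,1,0],[4,1,0],[4,1,0],[4,1,0]], slide=[[-8,-38,0],[-5,-38,0],[0,-35,0],[0,-25,0],[0,-15,0]], gripper=[48,48,48,48,48])

```text
clock: 11.32
eef_pos: [450.4, 51.6, 275.3]
tool_rot: [-2.611, 0.059, -0.063]
force: [0.4, 0.6, 0.5]
width: 48.5
```

Run:
```python
from h import *
im,d,c=snap('wrist','w10'); s=telemetry.read_state();print(s['eef_pos'],s['tool_rot'],s['qpos'],s['width'],s['force'])
cv2.imwrite('pics/w10c.png',cv2.resize(im[20:220,220:460],None,fx=3,fy=3,interpolation=cv2.INTER_CUBIC)[:,:,::-1])
```

```text
[451.63779487  44.68577143 273.17914605] [-2.61294905  0.06183921 -0.0738084 ] [ 0.26986975  0.39198185 -0.06311492  1.99306195 -0.60016289  0.98737021
  0.51477865] 48.043228951840504 [ 0.22740992 -7.29042393 -1.84253104]
```

View pics/w10.png

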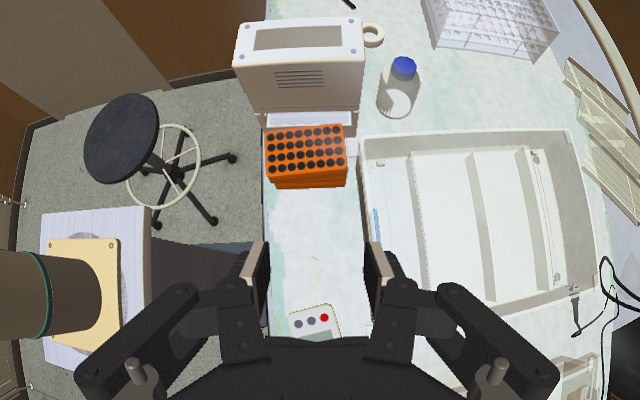

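The tape is visible behind the reader at (372,35). The block stack is unobstructed at about (305,150), and the bay face is behind it at (310,118).

View pics/w10c.png

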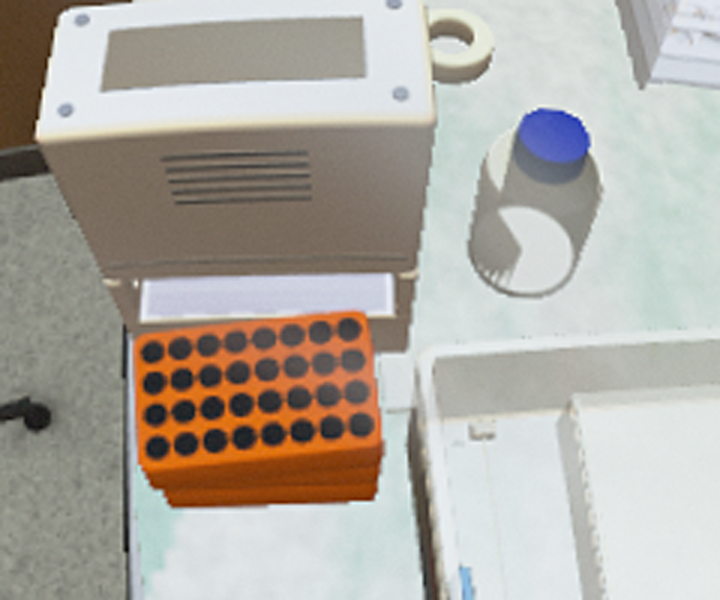

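```bash
cat >> h.py <<'E'
def fr(a): # to reader frame
    a=np.atleast_2d(a); y=-.062; o=np.array([440.1,271.5]); d=a[:,:2]-o
    return np.stack([d@[np.cos(y),np.sin(y)],d@[-np.sin(y),np.cos(y)]],-1)
E
python3 - <<'E'
from h import *
np.set_printoptions(suppress=True,precision=3)
im,d,c=load('w10'); f=lambda L:[(x/3+220-.3,y/3+20-.3) for x,y in L]
b=whit(f([(135,337),(370,311),(384,449),(149,475)]),c,78);print(b.round(1),np.linalg.norm(np.diff(b,axis=0),axis=1),b.mean(0),np.arctan2(*(b[1]-b[0])[[1,0]]),np.arctan2(*(b[2]-b[3])[[1,0]]));print(fr(b),fr(b.mean(0)))
r=whit(f([(140,318),(395,314)]),c,50.5);print('bay',r,fr(r))
E
```

```text
[[382.2 221.6  78. ]
 [484.3 224.3  78. ]
 [484.3 161.4  78. ]
 [387.7 158.1  78. ]] [102.108  62.906  96.703] [434.623 191.362  78.   ] 0.026909782643732515 0.03449240350309367
[[ -54.695  -53.404]
 [  47.009  -44.337]
 [  50.967 -107.119]
 [ -45.286 -116.435]] [[ -0.501 -80.324]]
bay [[378.628 245.04   50.5  ]
 [497.499 235.834  50.5  ]] [[-59.714 -30.218]
 [ 59.499 -32.041]]
```

arm_command(rot=[[0,0.8,0.3],[0,0.8,0.3],[0,0.8,0.3],[0,0,0],[0,0,0]], slide=[[-3,15,-30],[-3,18,-32],[-3,18,-32],[-3,12,-25],[0,0,-15]], gripper=[48,48,48,48,48])

```text
clock: 11.78
eef_pos: [445.8, 99.7, 138.2]
tool_rot: [-2.624, 0.089, -0.08]
force: [-0.5, -0.0, 0.4]
width: 48.0
```

arm_command(rot=[[0,0.4,0.4],[0,0.4,0.4],[0,0.2,0.4],[0,0,0],[0,0,0]], slide=[[-3,5,-18],[-3,6,-18],[-3,6,-16],[-2,4,-12],[0,0,-4]], gripper=[48,48,48,48,48])

```text
clock: 12.2
eef_pos: [434.1, 122.8, 65.8]
tool_rot: [-2.629, 0.107, -0.057]
force: [-0.0, -0.3, -0.3]
width: 48.3
```

arm_command(rot=[[0,0,0],[0,0,0],[0,0,0],[0,0,0]], slide=[[0,3,-2],[0,3,-2],[0,3,-1],[0,0,0]], gripper=[48,48,48,48])

```text
clock: 12.53
eef_pos: [435.4, 132.4, 61.2]
tool_rot: [-2.629, 0.105, -0.057]
force: [0.2, -0.5, 0.1]
width: 47.9
```

Run:
```python
from h import *
im,d,c=snap('wrist','w11'); s=telemetry.read_state();print(s['eef_pos'],s['tool_rot'],s['qpos'],s['width'],s['force'])
im,d,c=snap('side','s11')
cv2.imwrite('pics/s11c.png',cv2.resize(im[130:230,290:430],None,fx=5,fy=5,interpolation=cv2.INTER_CUBIC)[:,:,::-1])
```

```text
[435.63414843 132.05953501  61.25539929] [-2.62968969  0.10444725 -0.05767022] [ 0.21643127  0.77606217 -0.27734408  2.1824758  -0.88661929  0.42248636
  0.77715572] 48.27235304728605 [-0.23265257  0.58625532  0.27208228]
```

View pics/w11.png

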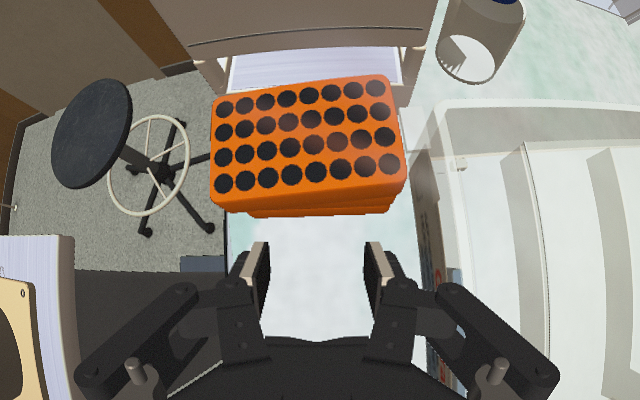

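View pics/s11c.png

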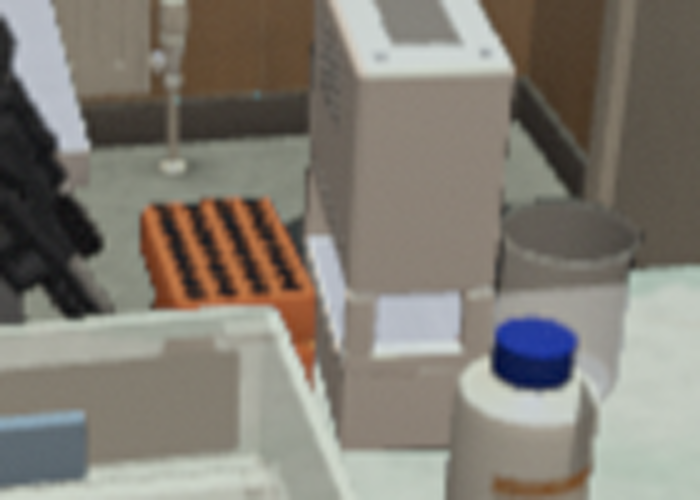

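arm_command(rot=[[0,0,0],[0,0,0],[0,0,0],[0,0,0],[0,0,0]], slide=[[0.2,4,-0.2],[0.3,4,-0.2],[0.3,4,0],[0.2,4,0],[0.2,4,0]], gripper=[48,48,48,48,48])

```text
clock: 13.05
eef_pos: [438.3, 152.1, 61.9]
tool_rot: [-2.631, 0.101, -0.06]
force: [-0.3, -0.9, -0.6]
width: 47.9
```

Run:
```python
from h import *
im,d,c=snap('wrist','w12'); s=telemetry.read_state();print(s['eef_pos'],s['tool_rot'],s['qpos'],s['width'],s['force'],fr(s['eef_pos']))
```

```text
[438.10524432 153.20445232  62.07664616] [-2.63039936  0.10135665 -0.05888912] [ 0.18299953  0.77605285 -0.2969881   2.18204908 -0.91334477  0.39806191
  0.7586529 ] 47.890626403941305 [-0.17646291  0.72968578  0.01237283] [[   5.33870301 -118.1918521 ]]
```

View pics/w12.png

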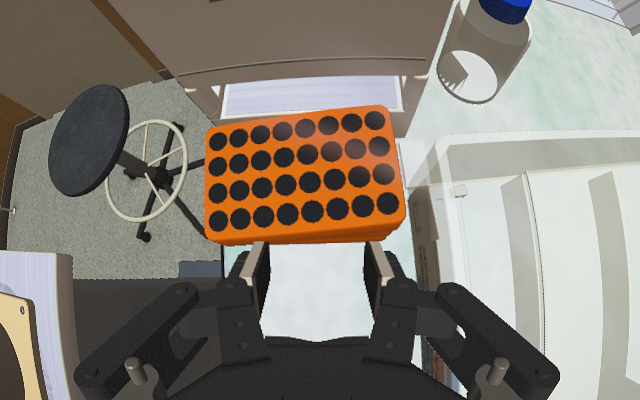

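arm_command(rot=[[0,0,0],[0,0,0],[0,0,0],[0,0,0],[0,0,0]], slide=[[0,3,-0.3],[0,3,-0.3],[0,3,-0.2],[0.1,3,0],[0.1,2,0]], gripper=[48,48,48,48,48])

```text
clock: 13.52
eef_pos: [438.1, 167.8, 60.9]
tool_rot: [-2.632, 0.101, -0.06]
force: [-0.0, -1.9, 1.6]
width: 48.2
```

Run:
```python
from h import *
im,d,c=snap('wrist','w13'); s=telemetry.read_state();print(s['eef_pos'],s['tool_rot'],s['qpos'],s['width'],s['force'],fr(s['eef_pos']))
cv2.imwrite('pics/w13c.png',cv2.resize(im[50:300,170:460],None,fx=2.4,fy=2.4,interpolation=cv2.INTER_CUBIC)[:,:,::-1])
```

```text
[438.11620215 168.25219473  61.00727531] [-2.63135258  0.10139706 -0.05892911] [ 0.15979985  0.77977137 -0.31224561  2.18279285 -0.93325475  0.37773819
  0.74792718] 48.53872197500267 [ 0.3045997   0.94261396 -0.33773774] [[   4.41727736 -103.17234323]]
```

View pics/w13c.png

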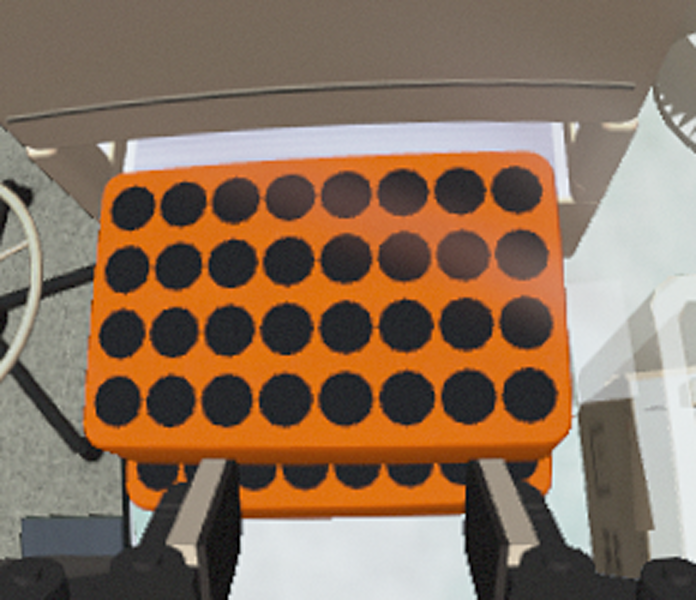

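```bash
cat >> h.py <<'E'
def holes(tag,L,x0,y0,k,z=78):
    im,d,c=load(tag); b=whit([(x/k+x0-.3,y/k+y0-.3) for x,y in L],c,z); f=fr(b)
    a=[np.arctan2(*(f[1]-f[0])[::-1]),np.arctan2(*(f[3]-f[2])[::-1])]
    print('holes',f.round(1).tolist(),'centre',f.mean(0).round(1),'yaw rel reader',np.round(a,3),'span',np.linalg.norm(f[1]-f[0]).round(1),np.linalg.norm(f[3]-f[2]).round(1),np.linalg.norm(f[0]-f[2]).round(1))
E
python3 - <<'E'
from h import *
holes('w13',[(132,208),(517,189),(118,401),(529,395)],170,50,2.4)
holes('w10',[(152,351),(349,328),(157,447),(361,424)],220,20,3)
im,d,c=load('w13'); f=lambda x,y:(x/2.4+170-.3,y/2.4+50-.3)
print(fr(whit([f(120,172),f(567,165)],c,50.5)), fr(whit([f(103,178),f(553,155),f(571,440),f(85,443)],c,78)))
E
```

```text
holes [[-43.1, -42.6], [41.6, -42.0], [-42.6, -86.3], [41.6, -85.9]] centre [ -0.6 -64.2] yaw rel reader [0.007 0.005] span 84.7 84.2 43.7
holes [[-46.7, -60.5], [37.8, -52.4], [-42.4, -104.4], [41.8, -96.2]] centre [ -2.4 -78.4] yaw rel reader [0.096 0.097] span 84.9 84.7 44.1
[[-60.39159712 -18.77482012]
 [ 59.04654203 -22.54655152]] [[-51.47888414 -34.25891949]
 [ 50.1470237  -33.87322293]
 [ 49.65200386 -94.9082199 ]
 [-49.93910569 -95.29088868]]
```

arm_command(rot=[[0,0,0],[0,0,0],[0,0,0],[0,0,0],[0,0,0]], slide=[[0.2,4,0],[0.2,4,0],[0.2,4,0],[0.2,4,0],[0.2,3,0]], gripper=[48,48,48,48,48])

```text
clock: 13.98
eef_pos: [439.5, 188.3, 60.8]
tool_rot: [-2.632, 0.101, -0.061]
force: [0.0, -0.4, 0.9]
width: 48.0
```

arm_command(rot=[[0,0,0],[0,0,0],[0,0,0],[0,0,0],[0,0,0]], slide=[[0.2,4,0],[0.2,4,0],[0.2,3,0],[0.2,2,0],[0.1,1,0]], gripper=[48,48,48,48,48])

```text
clock: 14.4
eef_pos: [440.2, 205.0, 60.9]
tool_rot: [-2.631, 0.102, -0.059]
force: [0.8, 0.0, -0.3]
width: 47.9
```

Run:
```python
from h import *
im,d,c=snap('wrist','w14'); s=telemetry.read_state();print(s['eef_pos'],s['tool_rot'],s['qpos'],s['width'],s['force'],fr(s['eef_pos']))
cv2.imwrite('pics/w14c.png',cv2.resize(im[50:300,170:460],None,fx=2.4,fy=2.4,interpolation=cv2.INTER_CUBIC)[:,:,::-1])
```

```text
[440.12319601 205.22609506  60.92667265] [-2.63114702  0.10156662 -0.05865375] [ 0.09773994  0.78505809 -0.33879036  2.17370488 -0.97338916  0.3435998
  0.71305637] 47.71018636120192 [-0.34733839  0.31598989  0.19246462] [[  4.12950157 -66.14513006]]
```

View pics/w14c.png

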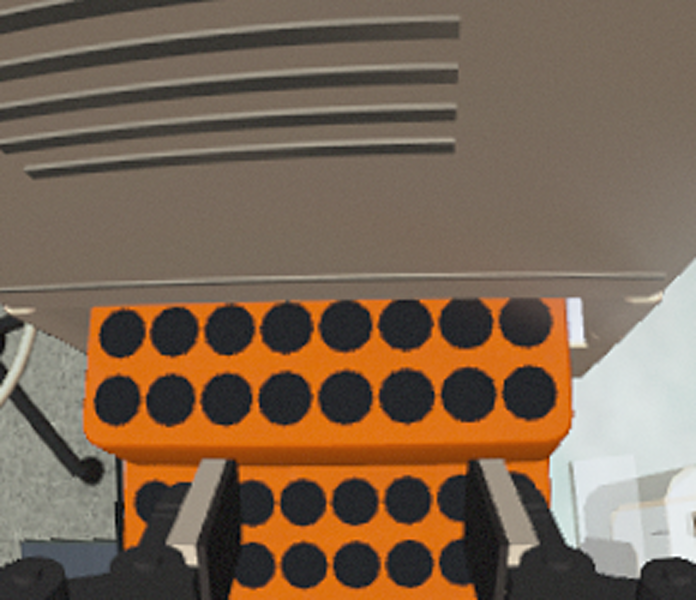

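arm_command(rot=[[0,0,0],[0,0,0],[0,0,0],[0,0,0],[0,0,0]], slide=[[0.2,4,0],[0.2,4,0],[0.2,4,0],[0.2,3,0],[0.1,2,0]], gripper=[48,48,48,48,48])

```text
clock: 14.87
eef_pos: [441.2, 223.2, 60.7]
tool_rot: [-2.632, 0.102, -0.06]
force: [0.4, -0.5, -0.6]
width: 47.8
```

Run:
```python
from h import *
im,d,c=snap('wrist','w15'); s=telemetry.read_state();print(s['eef_pos'],s['tool_rot'],s['qpos'],s['width'],s['force'],fr(s['eef_pos']))
cv2.imwrite('pics/w15c.png',cv2.resize(im[50:300,170:460],None,fx=2.4,fy=2.4,interpolation=cv2.INTER_CUBIC)[:,:,::-1])
im,d,c=snap('side','s15')
cv2.imwrite('pics/s15c.png',cv2.resize(im[130:230,290:430],None,fx=5,fy=5,interpolation=cv2.INTER_CUBIC)[:,:,::-1])
```

```text
[441.0821858  223.63020198  60.82077097] [-2.63124965  0.10191811 -0.05930455] [ 0.06607472  0.78812269 -0.35020208  2.16656464 -0.99047695  0.32794854
  0.69269773] 47.75222128900749 [ 0.07159974 -0.32811049  0.68554393] [[  3.94632504 -47.71696523]]
```

View pics/w15c.png

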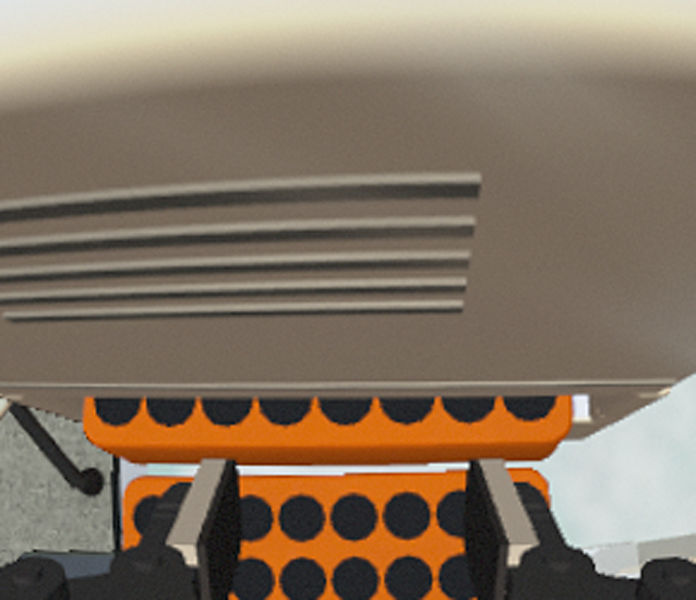

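View pics/s15c.png

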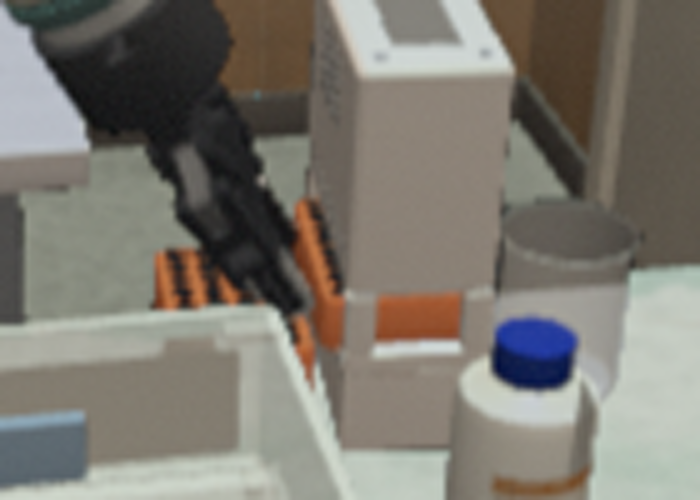

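arm_command(rot=[[0,0,0],[0,0,0],[0,0,0],[0,0,0],[0,0,0]], slide=[[0.1,2,0],[0.1,2,0],[0.1,2,0],[0,1,0],[0,0,0]], gripper=[48,48,48,48,48])

```text
clock: 15.38
eef_pos: [441.5, 230.3, 60.7]
tool_rot: [-2.632, 0.102, -0.06]
force: [-0.7, -1.1, 0.6]
width: 48.3
```

Run:
```python
from h import *
im,d,c=snap('wrist','w16'); s=telemetry.read_state();print(s['eef_pos'],s['tool_rot'],s['qpos'],s['width'],s['force'],fr(s['eef_pos']))
cv2.imwrite('pics/w16c.png',cv2.resize(im[150:300,190:440],None,fx=3,fy=3,interpolation=cv2.INTER_CUBIC)[:,:,::-1])
im,d,c=snap('side','s16')
cv2.imwrite('pics/s16c.png',cv2.resize(im[130:230,310:430],None,fx=6,fy=6,interpolation=cv2.INTER_CUBIC)[:,:,::-1])
```

```text
[441.57659931 230.30789464  60.73319532] [-2.6320723   0.10172426 -0.06035213] [ 0.05376038  0.78902261 -0.35368089  2.16359323 -0.99647215  0.32174744
  0.68416892] 47.744308031423074 [0.24294842 0.09415087 0.64493017] [[  4.02603683 -41.02146897]]
```

View pics/w16c.png

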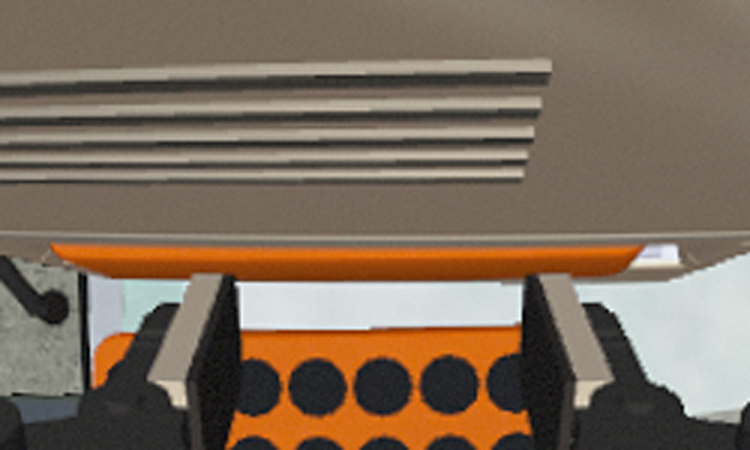

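View pics/s16c.png

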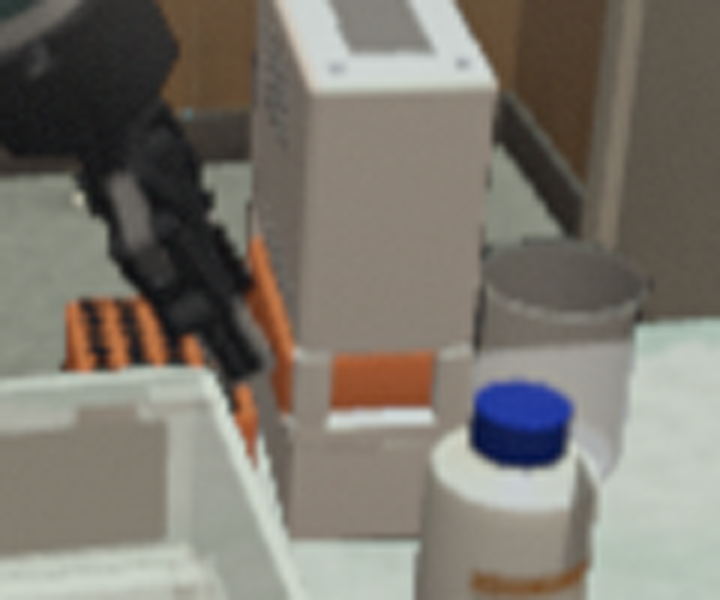

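Run:
```python
from h import *
np.set_printoptions(suppress=True,precision=1)
im,d,c=load('w16'); f=lambda x,y:(x/3+190-.3,y/3+150-.3)
print('orange bottom',fr(whit([f(150,278),f(375,278),f(510,277)],c,50.5)))
print('orange top vis',fr(whit([f(150,246),f(375,246),f(600,246)],c,76.5)))
print('wall edge lower line(z86)',fr(whit([f(150,240),f(375,242),f(600,239)],c,86)))
print('floor edge right',fr(whit([f(665,268)],c,50.5)))
v,u=np.mgrid[0:400,0:640]
uv=np.stack([u.ravel(),v.ravel()],-1); ray=wray(uv,c); cam=ray@Rc(c); P=(np.array(c['xyz'])+ray*(d.ravel()/-cam[:,2])[:,None]).reshape(400,640,3)
for vv in range(200,246,3):
    q=P[vv,300:330]; q=np.median(q,0); print(vv,fr(q)[0],q[2])
```

```text
orange bottom [[-41.1 -34.5]
 [  2.7 -34.2]
 [ 27.6 -34.2]]
orange top vis [[-31.9 -30.9]
 [  5.4 -30.8]
 [ 40.8 -31.4]]
wall edge lower line(z86) [[-28.4 -30.9]
 [  6.5 -31.2]
 [ 39.6 -31.3]]
floor edge right [[ 56.6 -33.3]]
200 [ 14.3 -32.7] 159.7375048930719
203 [ 14.5 -33.2] 158.9254352166416
206 [ 13.7 -32.7] 152.97797145266745
209 [ 13.4 -33.1] 151.3686667335164
212 [ 12.7 -32.7] 144.642156236145
215 [ 12.  -32.5] 138.321909082528
218 [ 11.6 -32.6] 133.76203866467893
221 [ 10.7 -32.5] 126.18378360100999
224 [ 10.  -32.7] 120.01142533584215
227 [  9.3 -32.6] 109.90926886292216
230 [  8.6 -33.2] 106.18727189069992
233 [  5.5 -31.5] 77.05014247681478
236 [  5.4 -32.9] 76.73246349041132
239 [  5. -34.] 73.12896947450339
242 [  3.4 -34.5] 58.03315593327363
245 [ -2.7 -32.9] 3.6715152250374246
```

arm_command(rot=[[0,0,0],[0,0,0],[0,0,0],[0,0,0]], slide=[[0,0.8,0],[0,0.6,0],[0,0.2,0],[0,0,0]], gripper=[48,48,48,48])

```text
clock: 15.82
eef_pos: [441.6, 231.5, 60.7]
tool_rot: [-2.632, 0.102, -0.061]
force: [-0.7, -1.4, 0.7]
width: 48.1
```

arm_command(rot=[[0,0,0],[0,0,0],[0,0,0],[0,0,0],[0,0,0]], slide=[[-0.2,-3,0.3],[-0.5,-6,1],[-1,-15,6],[-1,-20,15],[-1,-25,20]], gripper=[48,48,48,48,48])

```text
clock: 16.23
eef_pos: [434.1, 165.1, 102.7]
tool_rot: [-2.627, 0.109, -0.051]
force: [1.5, -0.0, 0.2]
width: 47.9
```

arm_command(rot=[[0,0,0],[0,0,0],[0,0,0],[0,0,0],[0,0,0]], slide=[[0,-25,10],[0,-25,5],[0,-25,0],[0,-15,0],[0,0,0]], gripper=[48,48,48,48,48])

```text
clock: 16.65
eef_pos: [434.7, 64.0, 121.9]
tool_rot: [-2.632, 0.103, -0.058]
force: [0.2, 0.6, -0.1]
width: 47.8
```

Run:
```python
from h import *
im,d,c=snap('wrist','w17'); s=telemetry.read_state();print(s['eef_pos'],s['tool_rot'],s['clock'],s['force'])
cv2.imwrite('pics/w17c.png',cv2.resize(im[50:250,180:440],None,fx=3,fy=3,interpolation=cv2.INTER_CUBIC)[:,:,::-1])
im,d,c=snap('side','s17')
cv2.imwrite('pics/s17c.png',cv2.resize(im[130:230,310:430],None,fx=6,fy=6,interpolation=cv2.INTER_CUBIC)[:,:,::-1])
im,d,c=snap('top','t17')
cv2.imwrite('pics/t17c.png',cv2.resize(im[130:270,140:440],None,fx=2.6,fy=2.6,interpolation=cv2.INTER_CUBIC)[:,:,::-1])
```

```text
[434.44633977  65.54926262 122.03370679] [-2.6306134   0.10386347 -0.05662623] 16.7 [-0.19939762  0.33969623  0.16487322]
```

View pics/w17c.png

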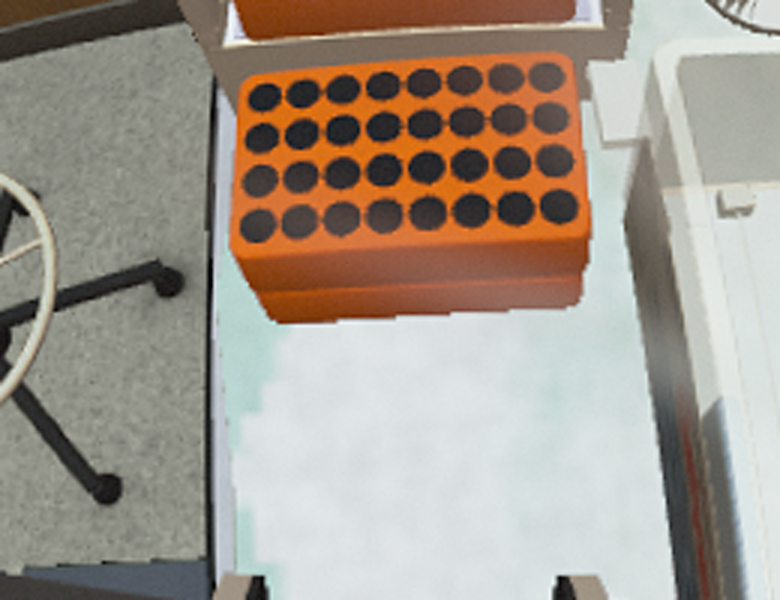

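View pics/s17c.png

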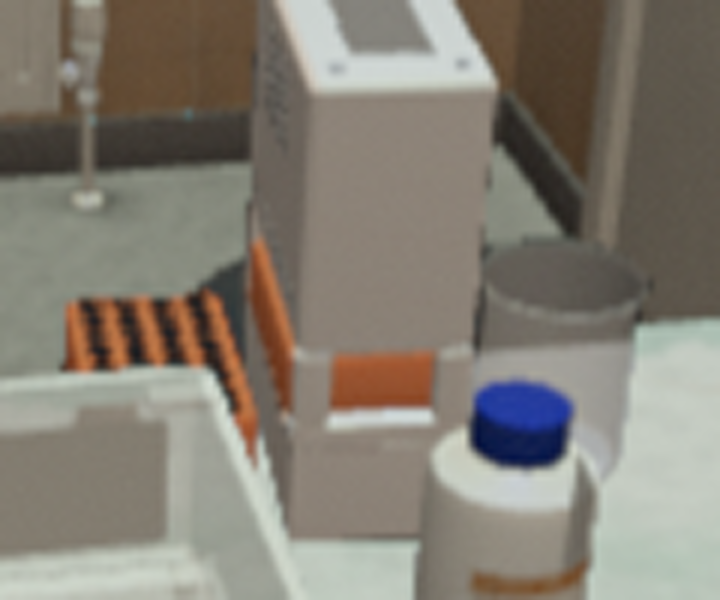

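View pics/t17c.png

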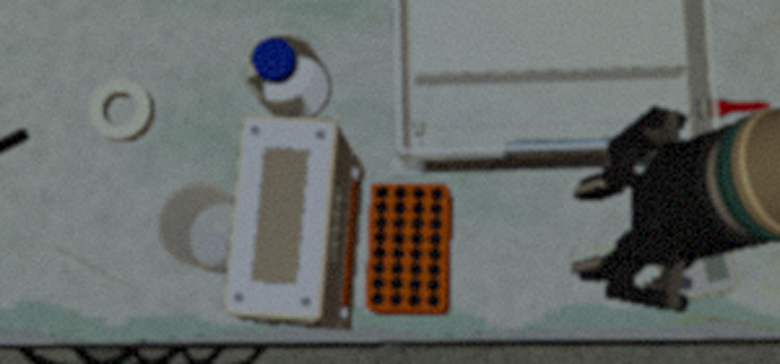

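Run:
```python
from h import *
np.set_printoptions(suppress=True,precision=2)
im,d,c=load('w17'); f=lambda x,y:(x/3+180-.3,y/3+50-.3)
print('floor edge',fr(whit([f(225,44),f(600,26)],c,50.5)))
print('orange bottom',fr(whit([f(250,40),f(575,20)],c,50.5)))
v,u=np.mgrid[0:400,0:640]
uv=np.stack([u.ravel(),v.ravel()],-1); ray=wray(uv,c); cam=ray@Rc(c); P=np.array(c['xyz'])+ray*(d.ravel()/-cam[:,2])[:,None]
F=fr(P); z=P[:,2]; im2=im.reshape(-1,3).astype(int)
org=(im2[:,0]-im2[:,2]>80)&(d.ravel()>0)
m=org&(abs(F[:,0])<45)&(z>53)&(z<74)&(F[:,1]>-45); A=np.polyfit(F[m,0],F[m,1],1); print('block face',m.sum(),np.median(F[m,1]),A, 'xrange',F[m,0].min(),F[m,0].max())
m2=org&(z>53)&(z<74)&(F[:,1]>-45);print('x extents',np.percentile(F[m2,0],[.5,99.5]))
for lo,hi in ((90,180),(5,48)):
    w=(~org)&(abs(F[:,0])<60)&(z>lo)&(z<hi)&(abs(F[:,1]+33)<4)&(d.ravel()>0); print('wall',lo,w.sum(),np.median(F[w,1]),np.polyfit(F[w,0],F[w,1],1))
holes('w17',[(264,97),(547,77),(258,226),(559,207)],180,50,3,52)
holes('w13',[(132,208),(517,189),(118,401),(529,395)],170,50,2.4)
im0,d0,c0=load('top0'); im1,d1,c1=load('t17')
# bystander shift by template
for n,(u0,v0,u1,v1) in dict(bottle=(232,140,272,178),beaker=(198,198,228,236)).items():
    t=im0[v0:v1,u0:u1]; r=cv2.matchTemplate(im1[v0-8:v1+8,u0-8:u1+8],t,cv2.TM_CCOEFF_NORMED); _,mx,_,l=cv2.minMaxLoc(r); print(n,mx,l[0]-8,l[1]-8)
```

```text
floor edge [[-59.21 -31.57]
 [ 57.99 -32.76]]
orange bottom [[-51.   -31.06]
 [ 50.47 -30.35]]
block face 1216 -33.20393060417851 [  0.01 -33.15] xrange -44.99042305045375 44.76138469147742
x extents [-50.43  48.32]
wall 90 5127 -32.68621130764819 [ -0.01 -32.71]
wall 5 1023 -32.79646516005075 [ -0.01 -32.8 ]
holes [[-44.2, -55.0], [40.4, -53.2], [-42.8, -98.9], [41.3, -96.8]] centre [ -1.3 -76. ] yaw rel reader [0.02 0.03] span 84.5 84.1 44.0
holes [[-43.1, -42.6], [41.6, -42.0], [-42.6, -86.3], [41.6, -85.9]] centre [ -0.6 -64.2] yaw rel reader [0.01 0.01] span 84.7 84.2 43.7
bottle 0.9913226962089539 0 0
beaker 0.9593912959098816 0 0
```

Run:
```python
from h import *
np.set_printoptions(suppress=True,precision=2)
v,u=np.mgrid[0:400,0:640]; uv=np.stack([u.ravel(),v.ravel()],-1)
for t in('w10','w11','w17'):
    im,d,c=load(t); ray=wray(uv,c); cam=ray@Rc(c); P=np.array(c['xyz'])+ray*(d.ravel()/-cam[:,2])[:,None]
    F=fr(P); z=P[:,2]; i=im.reshape(-1,3).astype(int); org=(i[:,0]-i[:,2]>70)&(d.ravel()>0)
    for n,lo,hi in(('mid',30,48),('bot',4,22)):
        m=org&(abs(F[:,0])<40)&(z>lo)&(z<hi)&(abs(F[:,1]+110)<15)
        if m.sum()>20: print(t,n,m.sum(),np.median(F[m,1]),np.polyfit(F[m,0],F[m,1],1), 'xext',np.percentile(F[org&(z>lo)&(z<hi)&(abs(F[:,1]+110)<15),0],[1,99]))
```

```text
w10 mid 161 -108.7095342469221 [   0.02 -108.91] xext [-46.04  48.83]
w10 bot 175 -109.93022073705613 [   0.02 -109.88] xext [-48.11  49.22]
w11 mid 453 -107.9999210606301 [   0.03 -108.7 ] xext [-24.65  48.23]
w11 bot 561 -109.59074154359078 [   0.02 -109.62] xext [-46.69  47.64]
w17 mid 667 -108.7339110108065 [   0.03 -108.59] xext [-48.33  48.65]
w17 bot 379 -110.12150911732729 [   0.03 -109.62] xext [-48.66  48.08]
```

The lower blocks haven't moved and the arm is clear of everything, so I'm handing in the job.

```bash
python3 -c "
from cell import ctrl
print(ctrl.finish_job())"
```

```text
the job is handed in; nothing more can be done
None
```

I laid the tape flat on open worktop behind the beaker. I then pushed the top block into the bay with two fingertips, backed the arm clear and handed the job in at about 17 s. The hand-in reports no verdict, so the figures below are my own last camera checks.

| Check | Measured | Limit |
|---|---|---|
| Block near side against bay face | about 0.5 mm proud | 6 mm |
| Block angle to the reader | about 0.02 rad | 0.08 rad |
| Block offset along reader x | about −1 mm | 10 mm |
| Middle and bottom blocks moved | under 1 mm | 12 mm |
| Bottle and beaker moved | no visible shift in the top view | 20 mm |

- **Tape:** it was released on the worktop and lay flat in the last top view. I judged this from the pictures and did not measure its height or tilt.
- **Timer:** the gripper covered part of it in the last top view, so I did not measure its position. The arm only passed high above it and never touched it.
- **Disagreement:** reading the block's edge off the picture put it 1 to 2 mm farther in than the depth reading did. Both are well within 6 mm.

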